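Setting out mugs from the stall's lift-up display cabinet

ROBOT

A 6-joint arm with a two-finger parallel gripper is mounted at the origin on the work surface. World frame = base frame: x ahead of the robot, y to its left, z up, the work surface at z = 0. Lengths are in m, angles in rad, forces in N, time in s.
With the tool pointing down it reaches from about 0.325 to 0.85 m from the base axis. Payload 15.5 kg.
Tool frame: the origin (TCP) lies at the very end of the fingers, on their centre line; the grasp point (between the pads) lies 19 mm behind it; z points along the fingers, y is the line along which they close (so a half turn about z gives the same grasp; the last joint's range is limited). The gripper opens to 91 mm and grips with 3 to 60 N. Pads are 32 mm wide; open, the fingers measure 118 mm over their backs; the gripper's body (76 mm by 178 mm) begins 60 mm behind the grasp point.
Start: joints at [1.052, 0.494, 1.345, -0, 1.302, -0.096], TCP at [0.257, 0.57, 0.214] pointing down, gripper open.
Joint ranges: [-2.91, 2.91], [-0.82, 2.16], [0.22, 2.67], [-1.22, 4.37], [0.12, 2.79], [-3.08, 3.08]. Speed limits (rad/s): [1.89, 1.89, 2.57, 3.01, 3.01, 3.01].

INTERFACE

Orientations are given as a unit quaternion [w, x, y, z].
In Python, from cell import robot, eyes, workorder gives the robot as it stands.
- The arm moves only by the shell command python3 -m pendant 'ROWS' [FORCE]. ROWS is JSON, one flat list of numbers, 7 for each row, row after row: the finger opening in mm, from 0 to 91.2, then the shift along the tool's x, y, z in mm, then the turn, a rotation vector about the tool's x, y, z in rad. In form: [jaw, dx, dy, dz, ax, ay, az, jaw, dx, dy, dz, ax, ay, az, ...]. A call has 1 to 8 rows; each row is the pose to reach, as a shift and turn from the pose commanded when the call began, along the tool's axes at that moment; what a row does not reach only later rows make up. A row lasts 1/12 s, in which the tool goes at most 41.7 mm and 7.16 degrees, less where a joint would pass 70% of its speed; a pose out of reach is approached as far as the arm can. A call with a gripper value outside its range is refused whole. The fingers move at their own pace and stop on an object; FORCE is the grip in N (left out, the last holds). Time passes only in rows, so rows that repeat a pose let the fingers close. It gives the time, the measured TCP pose, the force, the opening and the grip force at its end, in the units of the state.
- robot.get_obs(): the state, without advancing time (a new reading comes with each control period).
- eyes.snapshot(name): name is "scene" or "top"; returns the picture (480x640x3 uint8, blue, green, red); there is no depth.
- eyes.camera_info(name): a dict with "K" (3x3 intrinsics, pixels), "rvec" (rotation vector, rad) and "tvec" (3), from world to camera coordinates, as OpenCV has them. Camera axes: x right, y down, z forward; pixel columns grow to the right and rows downward; lengths in m; the calibration is good to about 2 mm. A picture is of the moment at which its call begins. camera_info takes no time and is no camera call.
- workorder.close_job(): hands the job in; it is judged then, once.
Trained networks look in the newest picture that a camera, given by its name, has taken for a name from the list of things; names that differ only in an ending like _2 or _b are one class to them, and where a whole thing is asked for, a point or a joint stands for the part that bears it (a point fixed in the world has none). Each returns a list of dicts, best first, with "p" (0 to 1); they miss things now and then, are a little off and sometimes report something else, mostly with a low value. They report only what shows in the picture. A call takes as long as a camera call.
- eyes.find_in(camera, thing): "centre" ([x, y, z] in m, in world coordinates, good to about 4 mm: the middle of the surface that is visible of it).
- eyes.pinpoint(camera, thing): "centre" ([x, y, z] in m, in world coordinates, good to about 4 mm: a listed point, or the origin of a listed thing).
The state is a dict: "t": time; "joints": joint angles; "qd": joint speeds; "joint_torque": joint torques, N m; "tcp_pos": TCP position; "ee_rot": TCP orientation; "wrist_force": force on the tool from outside, world axes, zero at the start; "ft_torque": the same for the moment, N m; "opening": finger opening in m; "gripper_force": force on a finger pad.
Only numpy, scipy, OpenCV 4.12 (cv2) and the standard library are available. Lean on these libraries where they do the work, as an engineer would, in place of code of your own. Each camera call takes 0.05 s, during which the arm holds its last target. There are 200 camera calls.

TASK

Set out the mugs on the stall: raise the display cabinet's lift-up door until its stay locks and holds it up by itself, then take out every mug that is in the cabinet and hang each by its handle on the steel rack, one mug to a hook. Then press the stay's catch to free the door, let it down and see that it is fully shut, without knocking over the oil bottles or the balm jar.

Things in the scene. Friction and masses are not known exactly. Their poses are not given: they have to be found in the camera images.
- cabinet: fixed counter display cabinet with a sloping front: wood frame, clear roof and back, 500 wide, 152 deep at the foot, 180 high (mm). Origin at counter level, middle of the lower front edge; own x points into the cabinet, away from the robot, y to its left, z up. With the door up it is open at the front and top from the front lip (x = 6 to 16, 24 above the counter) to the roof's edge at x = 106
- cabinet_floor (a point): middle of the front edge of the cabinet's inner floor, 14 above the counter; axes as the cabinet's. Back's inner face at x = 146, side panels' inner faces at y = +-238. Strips along x, 4 thick, 18 above the floor, at y = +-57 and +-172, part the floor into three bays about 111 wide, centred at y = +115, 0, -115, with at most one mug in each
- hinge (a point): middle of the door's hinge axis, along the front edge of the cabinet's top: 96 behind the lower front edge, 180 above the counter; axes as the cabinet's. The door is 500 wide, 181 from hinge to free edge, 16 thick, 0.4 kg. Shut, it slopes from the hinge down and towards the robot, 0.59 rad from the vertical
- door (a joint): angle of the lift-up door (rad) from shut: 0 shut, 0.98 level, 2.51 upper end stop (nearly straight up). On the way up the stay's pin snaps behind its sprung catch at about 2.45, and the stay then holds the door at about 2.38. Unlocked and let go, the door sinks on a damper in some seconds to about 0.1 from shut; the rest needs a light push, 1 to 3 N at the knob
- knob (a point): centre of the round steel knob outside the door, at mid width: 28 in diameter, 28 long along the door's normal, on a neck 16 in diameter. The point is 135 from the hinge axis along the door, 44 out from the door's mid plane (36 from its face); the knob's end face is 14 further out. It turns with the door; its z points from it along the door to the hinge's side, its -x out from the door
- catch (a joint): travel of the stay's sprung catch (m): 0 up, 0.012 fully down; 2.4 N at the top, 6 N at the bottom. The pin presses it down in passing as the door is raised. With the door locked, pressing it beyond about 8 mm frees the pin and the door starts to sink; keep it down about 1 s
- catch_pad (a point): centre of the top of the catch's black press pad, 40 deep by 36 wide, over the grey stay housing at the cabinet's right-hand side (own -y): 141 behind the lower front edge, 272 right of the middle, 232 above the counter when up. It moves straight down. Axes as the cabinet's
- rack: fixed T-shaped steel counter rack: base plate 280 by 170 by 12, a post 20 thick at y = -68, a level bar 14 thick along own x at y = -68, 200 above the counter, and three hooks. Origin on the counter under the middle hook's point; own x along the row of hooks, away from the robot, y along the hooks to their free ends, z up
- hook_1 (a point): the first, nearest the robot of the rack's three hooks, spaced 110: a level wire 7 thick along own y from the bar (y = -68 from this point) to y = +45, where it turns up to a tip at y = +53, 20 above the wire's axis. This point is on the wire's axis, 200 above the counter; axes as the rack's
- hook_2 (a point): the middle of the rack's three hooks, spaced 110: a level wire 7 thick along own y from the bar (y = -68 from this point) to y = +45, where it turns up to a tip at y = +53, 20 above the wire's axis. This point is on the wire's axis, 200 above the counter; axes as the rack's
- hook_3 (a point): the last, farthest from the robot of the rack's three hooks, spaced 110: a level wire 7 thick along own y from the bar (y = -68 from this point) to y = +45, where it turns up to a tip at y = +53, 20 above the wire's axis. This point is on the wire's axis, 200 above the counter; axes as the rack's
- mug_a: white mug, 58 in outer diameter, 72 high, wall 3.5, about 0.18 kg. Origin at the centre of its underside, z up its axis; handle towards own +x: a loop of 9 mm bar reaching x = 62, its opening from x = 29 to 53 and z = 15 to 58. If present it starts upright in the cabinet, handle to the back within 0.3 rad. Hung by the handle and let go it swings down to hang tilted
- handle_a (a point): centre of the opening in the handle of mug_a (x = 41, z = 36.5 in the mug's axes)
- mug_b: white mug, 58 in outer diameter, 72 high, wall 3.5, about 0.18 kg. Origin at the centre of its underside, z up its axis; handle towards own +x: a loop of 9 mm bar reaching x = 62, its opening from x = 29 to 53 and z = 15 to 58. If present it starts upright in the cabinet, handle to the back within 0.3 rad. Hung by the handle and let go it swings down to hang tilted
- handle_b (a point): centre of the opening in the handle of mug_b (x = 41, z = 36.5 in the mug's axes)
- mug_c: white mug, 58 in outer diameter, 72 high, wall 3.5, about 0.18 kg. Origin at the centre of its underside, z up its axis; handle towards own +x: a loop of 9 mm bar reaching x = 62, its opening from x = 29 to 53 and z = 15 to 58. If present it starts upright in the cabinet, handle to the back within 0.3 rad. Hung by the handle and let go it swings down to hang tilted
- handle_c (a point): centre of the opening in the handle of mug_c (x = 41, z = 36.5 in the mug's axes)
- oil_1: bystander: slim amber oil bottle with white cap, 42 in diameter, 135 high, origin under its centre
- oil_2: bystander: slim amber oil bottle with white cap, 42 in diameter, 135 high, origin under its centre
- balm_jar: bystander: the balm jar, with yellow lid, 68 in diameter, 85 high, origin under its centre
- soap_carton: bystander: small carton 90 by 60 by 35 high, origin under its centre

How it is judged:
By the outcome, as a careful person would: the job done as asked, in the order asked, and still so for the second after the job is handed in, with the robot touching nothing.
Of mug_a, mug_b, mug_c only 2 to 3 are there at a start; the rules pass over those that are not, and their reading is None.
At some moment in a run one of mug_a, mug_b, mug_c may be knocked a few centimetres aside while the robot is not near it.
It also fails if it takes over 210 s, if anything falls off the work surface, if the arm or the gripper's body presses on something with over 40 N, if the wrist force passes 120 N, or if a joint passes its speed limit or range.

## Working session

There is one attempt and no reset: what is moved stays moved. The work goes in short steps, Python scripts to look and compute and a shell command to move; the robot and the scene stay as the last step left them, time stands still between calls to the robot, and variables do not carry over. Pictures are saved under pics/ and viewed, at most 14 in all, crops included, and the job is handed in when it is done.

```bash
ls; mkdir -p pics
cat > h.py <<'E'
import numpy as np, cv2
from scipy.spatial.transform import Rotation as R
from cell import robot, eyes, workorder
np.set_printoptions(precision=4,suppress=True)
def rot(o=None):
    q=(o or robot.get_obs())["ee_rot"]; return R.from_quat([q[1],q[2],q[3],q[0]])
def snap(c,n=None):
    im=eyes.snapshot(c)
    if n: cv2.imwrite(f"pics/{n}.png",im)
    return im
def proj(c,P):
    i=eyes.camera_info(c); return cv2.projectPoints(np.atleast_2d(np.array(P,float)),np.array(i["rvec"],float),np.array(i["tvec"],float),np.array(i["K"],float),None)[0][:,0]
E
python3 - <<'E'
from h import *
o=robot.get_obs(); print({k:np.array(v) for k,v in o.items()}); print(rot().as_matrix())
snap("scene","s0");snap("top","t0")
for c in("scene","top"):
  for n in("cabinet","hinge","knob","catch_pad","cabinet_floor","hook_1","hook_2","hook_3","rack","mug_a","handle_a","oil_1","balm_jar","soap_carton"):
    print(c,n,[(np.array(d["centre"]),round(d["p"],2)) for d in eyes.pinpoint(c,n)])
E
```

```text
pics
{'t': array(0.), 'joints': array([ 1.0515,  0.4942,  1.3461,  0.    ,  1.3025, -0.0955]), 'qd': array([ 0.0005, -0.0007,  0.0004, -0.0014,  0.0012, -0.0015]), 'joint_torque': array([ -0.004 , -87.8805, -38.185 ,   0.0705,   0.0534,  -0.0001]), 'tcp_pos': array([0.2568, 0.5694, 0.2133]), 'ee_rot': array([-0.0002,  0.2103,  0.9776, -0.0006]), 'wrist_force': array([-0.6197,  0.2989,  0.3327]), 'ft_torque': array([0.0088, 0.0173, 0.0088]), 'gripper_force': array(0.), 'opening': array(0.0915)}
[[-0.9116  0.4112 -0.0006]
 [ 0.4112  0.9116 -0.001 ]
 [ 0.0001 -0.0012 -1.    ]]
scene cabinet [(array([ 0.4846,  0.1961, -0.0049]), 0.67)]
scene hinge [(array([0.5682, 0.2456, 0.1798]), 0.71)]
scene knob [(array([0.4701, 0.1851, 0.0919]), 0.92)]
scene catch_pad [(array([0.7469, 0.0347, 0.2339]), 0.64)]
scene cabinet_floor [(array([0.4844, 0.2022, 0.0123]), 0.92), (array([0.4911, 0.3379, 0.0141]), 0.43)]
scene hook_1 [(array([ 0.6203, -0.2976,  0.2029]), 0.86), (array([ 0.5382, -0.2354,  0.2012]), 0.71), (array([ 0.4457, -0.1779,  0.2041]), 0.56)]
scene hook_2 [(array([ 0.6203, -0.2976,  0.202
[... 1194 characters left out ...]
378, -0.2338,  0.1972]), 0.65), (array([ 0.384 , -0.0744, -0.0007]), 0.62)]
top hook_2 [(array([ 0.4452, -0.1814,  0.1979]), 0.93), (array([ 0.5378, -0.2338,  0.1972]), 0.65), (array([ 0.384 , -0.0744, -0.0007]), 0.62)]
top hook_3 [(array([ 0.4452, -0.1814,  0.1979]), 0.93), (array([ 0.5378, -0.2338,  0.1972]), 0.65), (array([ 0.384 , -0.0744, -0.0007]), 0.62)]
top rack [(array([ 0.5345, -0.2364,  0.003 ]), 0.95)]
top mug_a []
top handle_a [(array([0.7449, 0.0343, 0.236 ]), 0.56)]
top oil_1 [(array([ 0.6449, -0.0657,  0.0026]), 0.76), (array([0.7293, 0.0069, 0.0013]), 0.39)]
top balm_jar [(array([ 0.5359, -0.0322,  0.0024]), 0.35)]
top soap_carton [(array([ 0.5321, -0.032 ,  0.0016]), 0.86)]
```

View pics/s0.png

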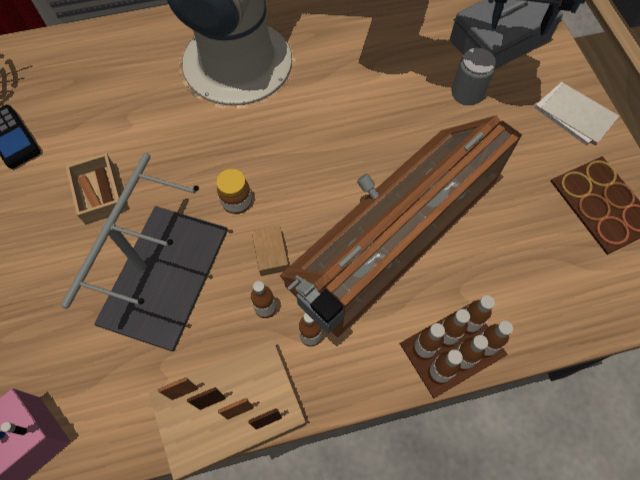

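View pics/t0.png

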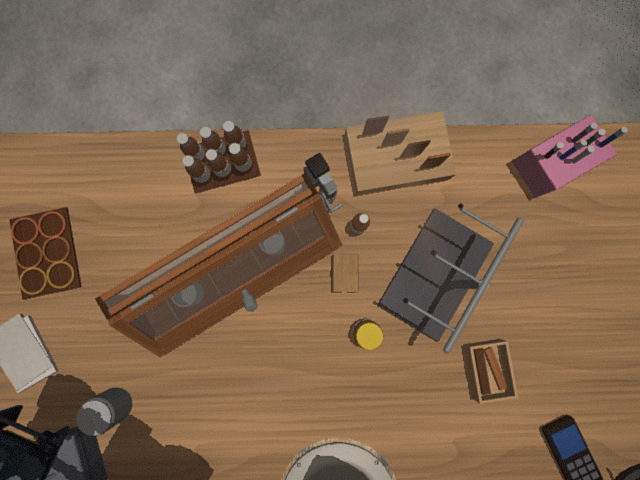

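The scene picture shows the rack at (130,230), the balm jar at (232,190), the soap carton at (268,250) and the oils at (262,298) and (310,328). The cabinet runs diagonally, with its knob at (368,187). The top picture shows mugs behind the glass at about (190,293) and (272,240). Next I'll fit the fixed poses.

```bash
cat >> h.py <<'E'
def fit(loc,w,wt=None):
    loc=np.array(loc);w=np.array(w)
    a,b=loc.mean(0),w.mean(0);p=(loc-a)[:,:2];q=(w-b)[:,:2]
    yaw=np.arctan2((p[:,0]*q[:,1]-p[:,1]*q[:,0]).sum(),(p*q).sum())
    r=R.from_euler('z',yaw); return yaw,b-r.apply(a),w-(r.apply(loc-a)+b)
def goto(P,Rt=None,tilt=None):
    "print tool shift mm & rotvec to reach TCP P with rotation Rt, from measured pose"
    o=robot.get_obs();r=rot(o); d=r.inv().apply(np.array(P)-o["tcp_pos"])*1000
    print("shift",d.round(1),"rot",(r.inv()*(Rt or r)).as_rotvec().round(3),"pos",np.array(o["tcp_pos"]),"F",np.array(o["wrist_force"]).round(1),"t",round(float(o["t"]),1))
def down(yaw_y):
    "tool down, tool y along world angle yaw_y"
    y=np.array([np.cos(yaw_y),np.sin(yaw_y),0]);z=np.array([0,0,-1.]);return R.from_matrix(np.c_[np.cross(y,z),y,z])
E
python3 - <<'E'
from h import *
a=.59;kn=[.096-.135*np.sin(a)-.044*np.cos(a),0,.18-.135*np.cos(a)+.044*np.sin(a)];print(kn)
L=[[0,0,0]]*2+[[.096,0,.18]]*2+[kn]*2+[[.141,-.272,.232]]+[[0,0,.014]]*2
W=[[.4846,.1961,-.0049],[.4833,.2003,.0001],[.5682,.2456,.1798],[.5719,.2447,.1746],[.4701,.1851,.0919],[.471,.1897,.0913],[.7469,.0347,.2339],[.4844,.2022,.0123],[.4859,.1974,.0143]]
y,o,e=fit(L,W);print("cab",y,o,"\n",e*1000)
L=[[-.11,0,.2],[0,0,.2],[.11,0,.2],[-.11,0,.2],[0,0,.2],[0,0,0],[0,0,0]]
W=[[.4457,-.1779,.2041],[.5382,-.2354,.2012],[.6203,-.2976,.2029],[.4452,-.1814,.1979],[.5378,-.2338,.1972],[.54,-.2365,.0008],[.5345,-.2364,.003]]
y2,o2,e=fit(L,W);print("rack",y2,o2,"\n",e*1000)
rc=R.from_euler('z',y)
# overlay check
for c in("scene","top"):
    im=cv2.imread(f"pics/{c[0]}0.png")
    pts=[[0,.25,0],[0,-.25,0],[.152,-.25,0],[.152,.25,0],[.096,.25,.18],[.096,-.25,.18],kn,[.141,-.272,.232]]
    for u in proj(c,rc.apply(pts)+o): cv2.circle(im,tuple(int(v) for v in u.round()),2,(0,255,0),-1)
    r2=R.from_euler('z',y2)
    pts=[[x,v,z] for x in(-.11,0,.11) for v,z in((-.068,.2),(.045,.2),(.053,.22))]
    for u in proj(c,r2.apply(pts)+o2): cv2.circle(im,tuple(int(v) for v in u.round()),2,(0,0,255),-1)
    cv2.imwrite(f"pics/{c[0]}0o.png",im)
a=cv2.imread("pics/s0o.png")[90:390,50:540];b=cv2.imread("pics/t0o.png")[110:370,90:540]
A=cv2.resize(a,(490,300));B=cv2.resize(b,(490,283));cv2.imwrite("pics/o.png",np.vstack([A,B]))
E
```

```text
[np.float64(-0.015670127973633), 0, np.float64(0.0923028933296404)]
cab 0.5324463989665159 [ 0.4854  0.1974 -0.0013] 
 [[-0.769  -1.3457 -3.6438]
 [-2.069   2.8543  1.3562]
 [ 0.1205 -0.5794  1.0562]
 [ 3.8205 -1.4794 -4.1438]
 [-1.7681 -4.3909  0.8533]
 [-0.8681  0.2091  0.2533]
 [ 1.9712  0.0231  3.1562]
 [-0.969   4.7543 -0.4438]
 [ 0.531  -0.0457  1.5562]]
rack -0.5835897313320739 [ 0.5362 -0.2371  0.001 ] 
 [[ 1.2805 -1.425   3.0857]
 [ 1.9866  1.6875  0.1857]
 [-7.7073  0.1     1.8857]
 [ 0.7805 -4.925  -3.1143]
 [ 1.5866  3.2875 -3.8143]
 [ 3.7866  0.5875 -0.2143]
 [-1.7134  0.6875  1.9857]]
```

View pics/o.png

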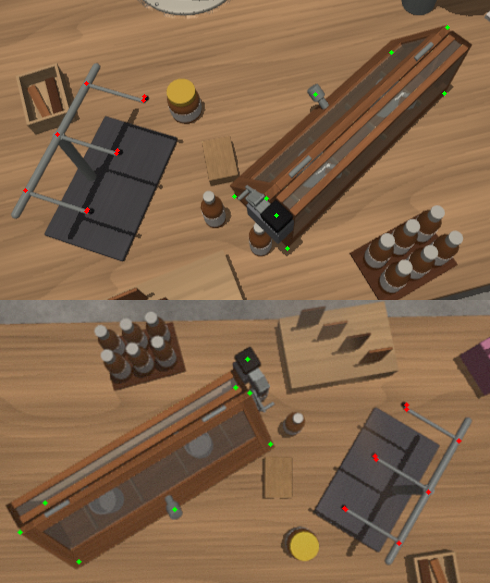

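The projected fit points land on the corners, knob, pad and hooks in both pictures. Next, the knob arc.

```bash
cat >> h.py <<'E'
CY,CO=0.5324,np.array([.4854,.1974,0]); RC=R.from_euler('z',CY); cab=lambda p:RC.apply(p)+CO
RY,RO=-.5836,np.array([.5362,-.2371,0]); RR=R.from_euler('z',RY); rack=lambda p:RR.apply(p)+RO
def knob(th):
    a=.59+th; return np.array([.096-.135*np.sin(a)-.044*np.cos(a),0,.18-.135*np.cos(a)+.044*np.sin(a)])
CD=down(CY+np.pi/2)
E
python3 - <<'E'
from h import *
goto(cab(knob(0))+[0,0,.14],CD); goto(cab(knob(0))+[0,0,-.019],CD)
k0=knob(0)
for th in np.arange(0,2.51,.1): d=(knob(th)-k0)*1000; print(round(th,2),d.round(0)[[0,2]])
print(CD.as_matrix())
E
```

```text
shift [-352.3 -258.3  -18.4] rot [-0.    -0.    -0.956] pos [0.257  0.5697 0.2139] F [-0.6 -0.3 -0.3] t 1.5
shift [-352.3 -258.3  140.6] rot [-0.    -0.    -0.956] pos [0.257  0.5697 0.2139] F [-0.6 -0.3 -0.3] t 1.5
0.0 [0. 0.]
0.1 [-8. 12.]
0.2 [-15.  24.]
0.3 [-21.  37.]
0.4 [-25.  50.]
0.5 [-28.  64.]
0.6 [-30.  78.]
0.7 [-30.  93.]
0.8 [-29. 107.]
0.9 [-26. 121.]
1.0 [-22. 134.]
1.1 [-17. 147.]
1.2 [-11. 160.]
1.3 [ -3. 172.]
1.4 [  6. 183.]
1.5 [ 16. 193.]
1.6 [ 27. 202.]
1.7 [ 39. 210.]
1.8 [ 52. 216.]
1.9 [ 65. 222.]
2.0 [ 78. 226.]
2.1 [ 92. 228.]
2.2 [106. 230.]
2.3 [121. 229.]
2.4 [135. 228.]
2.5 [149. 225.]
[[-0.8616 -0.5076  0.    ]
 [-0.5076  0.8616  0.    ]
 [-0.      0.     -1.    ]]
```

```bash
python3 -m pendant '[91,-352,-258,-18,0,0,-0.956,91,-352,-258,-18,0,0,-0.956,91,-352,-258,-18,0,0,-0.956,91,-352,-258,-18,0,0,-0.956,91,-352,-258,-18,0,0,-0.956,91,-352,-258,-18,0,0,-0.956,91,-352,-258,-18,0,0,-0.956,91,-352,-258,-18,0,0,-0.956]' 10; python3 -c "
from h import *
goto(cab(knob(0))+[0,0,.14],CD)"
```

```text
t: 2.17
tcp_pos: [0.4048, 0.3095, 0.2265]
ee_rot: [0.0, -0.235, 0.972, 0.0]
wrist_force: [0.7, -0.5, 0.1]
opening: 0.0911
gripper_force: 0.0
shift [  -5.  -137.5   -5.8] rot [-0.     0.    -0.059] pos [0.4048 0.3095 0.2265] F [ 0.7 -0.5  0.1] t 2.2
```

```bash
python3 -m pendant '[91,-5,-138,-6,0,0,-0.059,91,-5,-138,-6,0,0,-0.059,91,-5,-138,-6,0,0,-0.059,91,-5,-138,-6,0,0,-0.059,91,-5,-138,-6,0,0,-0.059,91,-5,-138,-6,0,0,-0.059]'
python3 - <<'E'
from h import *
snap("scene");snap("top")
for c in("scene","top"):print(c,[(np.array(d["centre"]),round(d["p"],2)) for d in eyes.pinpoint(c,"knob")])
print(cab(knob(0)));goto(cab(knob(0))+[0,0,-.019],CD)
E
```

```text
t: 2.67
tcp_pos: [0.4712, 0.1897, 0.2323]
ee_rot: [0.0, -0.26, 0.966, 0.0]
wrist_force: [-0.2, -0.1, -1.4]
opening: 0.0909
gripper_force: 0.0
scene [(array([0.4714, 0.1879, 0.0918]), 0.64), (array([ 0.4482, -0.1774,  0.2044]), 0.31)]
top [(array([ 0.5384, -0.2318,  0.1986]), 0.42)]
[0.4719 0.1894 0.0923]
shift [ -0.5  -2.3 158.9] rot [ 0.    -0.    -0.004] pos [0.4703 0.1912 0.2322] F [-0.4  0.1  0.1] t 2.9
```

```bash
python3 -m pendant '[91,-1,-2,40,0,0,0,91,-1,-2,80,0,0,0,91,-1,-2,110,0,0,0,91,-1,-2,135,0,0,0,91,-1,-2,150,0,0,0,91,-1,-2,159,0,0,0,91,-1,-2,159,0,0,0,60,-1,-2,159,0,0,0]' 12; python3 -m pendant '[10,0,0,0,0,0,0,10,0,0,0,0,0,0,10,0,0,0,0,0,0,10,0,0,0,0,0,0,10,0,0,0,0,0,0,10,0,0,0,0,0,0,10,0,0,0,0,0,0,10,0,0,0,0,0,0]' 12; python3 -c "
from h import *
goto(cab(knob(0))+[0,0,-.019],CD)"
```

```text
t: 3.53
tcp_pos: [0.4728, 0.1896, 0.0736]
ee_rot: [-0.0, -0.261, 0.965, 0.0]
wrist_force: [0.8, 0.2, 0.8]
opening: 0.0866
gripper_force: 0.0
t: 4.2
tcp_pos: [0.4728, 0.189, 0.0732]
ee_rot: [-0.0, -0.261, 0.965, 0.0]
wrist_force: [0.0, -0.9, -0.7]
opening: 0.0339
gripper_force: 0.0
shift [ 0.5  0.8 -0.1] rot [ 0.    -0.    -0.005] pos [0.4728 0.189  0.0732] F [ 0.  -0.9 -0.7] t 4.2
```

```bash
python3 -m pendant '[10,0,0,0,0,0,0,10,0,0,0,0,0,0,10,0,0,0,0,0,0,10,0,0,0,0,0,0,10,4,0,-6,0,0,0,10,8,0,-12,0,0,0,10,11,0,-18,0,0,0,10,15,0,-24,0,0,0]' 15; python3 -c "
from h import *
goto(cab(knob(0))+[0,0,-.019],CD)"
```

```text
t: 4.87
tcp_pos: [0.4588, 0.1827, 0.0973]
ee_rot: [-0.001, -0.26, 0.966, 0.001]
wrist_force: [-3.8, 18.6, -0.8]
opening: 0.0277
gripper_force: 15.0
shift [-14.7  -0.8  23.9] rot [ 0.002 -0.    -0.006] pos [0.4588 0.1827 0.0973] F [-3.8 18.6 -0.8] t 4.9
```

```bash
python3 -m pendant '[10,6,1,-13,0,0,0,10,10,2,-26,0,0,0,10,13,2,-40,0,0,0,10,15,2,-54,0,0,0,10,15,2,-69,0,0,0,10,14,2,-83,0,0,0,10,11,2,-97,0,0,0,10,7,2,-110,0,0,0]' 15; python3 -c "
from h import *
goto(cab(knob(1.0))+[0,0,-.019],CD)"
```

```text
t: 5.53
tcp_pos: [0.4525, 0.1793, 0.2078]
ee_rot: [-0.0, -0.261, 0.965, -0.0]
wrist_force: [3.2, -2.7, -5.8]
opening: 0.0279
gripper_force: 15.0
shift [ 0.6 -1.1  0.3] rot [-0.    -0.001 -0.005] pos [0.4525 0.1793 0.2078] F [ 3.2 -2.7 -5.8] t 5.5
```

```bash
python3 -m pendant '[10,-5,0,-13,0,0,0,10,-11,0,-26,0,0,0,10,-19,0,-38,0,0,0,10,-28,0,-49,0,0,0,10,-38,0,-59,0,0,0,10,-49,0,-68,0,0,0,10,-61,0,-76,0,0,0,10,-74,0,-82,0,0,0]' 15; python3 -m pendant '[10,-13,0,-6,0,0,0,10,-26,0,-10,0,0,0,10,-40,0,-12,0,0,0,10,-54,0,-14,0,0,0,10,-69,0,-13,0,0,0,10,-76,0,-13,0,0,0,10,-83,0,-12,0,0,0,10,-90,0,-11,0,0,0]' 20;python3 -c "
from h import *
goto(cab(knob(2.45))+[0,0,-.019],CD)"
```

```text
t: 6.2
tcp_pos: [0.5163, 0.2166, 0.2897]
ee_rot: [-0.001, -0.261, 0.965, -0.0]
wrist_force: [-4.1, -4.5, 4.0]
opening: 0.0277
gripper_force: 15.0
t: 6.87
tcp_pos: [0.5947, 0.2624, 0.3003]
ee_rot: [-0.0, -0.261, 0.965, -0.0]
wrist_force: [-2.5, 0.2, 2.4]
opening: 0.0276
gripper_force: 20.0
shift [ 1.1 -0.5  0.5] rot [-0.    -0.    -0.005] pos [0.5947 0.2624 0.3003] F [-2.5  0.2  2.4] t 6.9
```

```bash
python3 -m pendant '[10,-5,0,1,0,0,0,10,-8,0,1,0,0,0,10,-9,0,2,0,0,0,10,-9,0,2,0,0,0]' 20;python3 -m pendant '[10,3,0,-1,0,0,0,10,6,0,-1,0,0,0,10,9,0,-2,0,0,0,10,13,0,-3,0,0,0,10,17,0,-3,0,0,0,10,17,0,-3,0,0,0]'; python3 -c "
from h import *
goto(cab(knob(2.38))+[0,0,-.019],CD)"
```

```text
t: 7.2
tcp_pos: [0.6025, 0.267, 0.2983]
ee_rot: [0.0, -0.261, 0.965, 0.0]
wrist_force: [-0.5, 1.2, 3.3]
opening: 0.0273
gripper_force: 20.0
t: 7.7
tcp_pos: [0.5885, 0.2588, 0.3015]
ee_rot: [0.002, -0.261, 0.965, 0.001]
wrist_force: [13.7, 9.5, -8.2]
opening: 0.0275
gripper_force: 20.0
shift [ 3.7 -0.6 -0.1] rot [-0.     0.004 -0.005] pos [0.5885 0.2588 0.3015] F [13.7  9.5 -8.2] t 7.7
```

```bash
python3 -m pendant '[45,-3,0,0,0,0,0,60,-4,0,0,0,0,0,60,-4,0,0,0,0,0,60,-4,0,-20,0,0,0,60,-4,0,-50,0,0,0,60,-4,0,-85,0,0,0,60,-4,0,-120,0,0,0,60,-4,0,-120,0,0,0]'
python3 - <<'E'
from h import *
goto(cab([.056,.0,.42]),CD)
snap("scene","s1");snap("top","t1")
for c in("scene","top"):
  for n in("knob","mug_a","handle_a"):print(c,n,[(np.array(d["centre"]),RC.inv().apply(np.array(d["centre"])-CO),round(d["p"],2)) for d in eyes.pinpoint(c,n)])
a=cv2.imread("pics/s1.png")[90:390,50:540];b=cv2.imread("pics/t1.png")[110:370,90:540]
cv2.imwrite("pics/o1.png",np.vstack([a,cv2.resize(b,(490,283))]))
E
```

```text
t: 8.37
tcp_pos: [0.5921, 0.2605, 0.4285]
ee_rot: [0.005, -0.261, 0.965, 0.0]
wrist_force: [0.9, 0.3, 2.4]
opening: 0.06
gripper_force: 0.0
shift [68.1 -0.5  7.9] rot [-0.002  0.009 -0.005] pos [0.5921 0.2605 0.4285] F [0.9 0.3 2.4] t 8.4
scene knob [(array([0.5848, 0.2525, 0.3215]), array([ 0.1136, -0.003 ,  0.3215]), 0.8)]
scene mug_a [(array([0.6111, 0.1415, 0.0129]), array([ 0.0799, -0.112 ,  0.0129]), 0.48), (array([0.4928, 0.3405, 0.0158]), array([0.079 , 0.1195, 0.0158]), 0.39)]
scene handle_a []
top knob [(array([0.5886, 0.2603, 0.3221]), array([0.1208, 0.0018, 0.3221]), 0.86)]
top mug_a [(array([0.6108, 0.1412, 0.0173]), array([ 0.0795, -0.1121,  0.0173]), 0.97), (array([0.4959, 0.3377, 0.0136]), array([0.0803, 0.1156, 0.0136]), 0.8)]
top handle_a [(array([0.6276, 0.178 , 0.0503]), array([ 0.1127, -0.0889,  0.0503]), 0.9), (array([0.5143, 0.3781, 0.0498]), array([0.1166, 0.141 , 0.0498]), 0.6)]
```

View pics/o1.png

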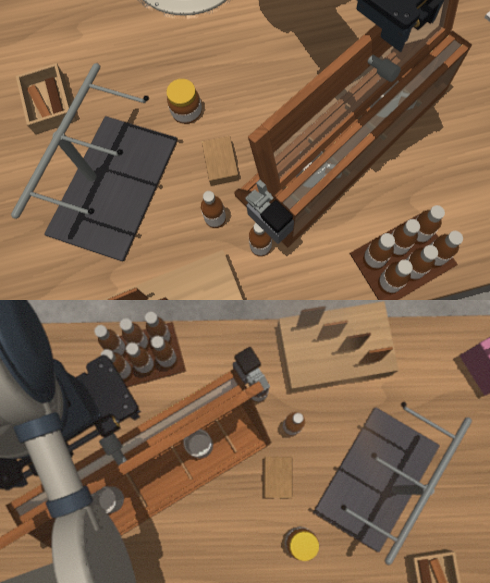

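The picture shows the door standing up on its stay, with mugs in the left and right bays at o1 pixels (105,500) and (198,445). The middle bay is empty. Next I'll move off in front of the door with the tool tilted, then look at the handle angles.

```bash
python3 -m pendant '[60,35,0,0,0,0,0,60,75,-20,0,0,0,0,60,115,-45,0,0,-0.05,0,60,145,-75,15,0,-0.15,0,60,154,-100,40,0,-0.25,0,91,154,-112,60,0,-0.35,0,91,154,-112,78,0,-0.45,0,91,154,-112,78,0,-0.45,0]'
python3 - <<'E'
from h import *
CT=CD*R.from_rotvec([0,-.45,0])
goto(cab([.014,-.112,.2]),CT)
snap("top","t2");snap("scene")
for c in("scene","top"):
  for n in("mug_a","handle_a"):print(c,n,[(RC.inv().apply(np.array(d["centre"])-CO),round(d["p"],2)) for d in eyes.pinpoint(c,n)])
im=cv2.imread("pics/t2.png")
# rim+handle-dir model overlays
for y in(-.112,.116):
  t=np.linspace(0,6.28,40);P=np.c_[.080+.029*np.cos(t),y+.029*np.sin(t),.086+0*t]
  for u in proj("top",cab(P)):im[tuple(u.round().astype(int)[::-1])]=(0,255,0)
  for yaw in(-.3,0,.3,.6):
    u=proj("top",cab([[.080+.060*np.cos(yaw),y+.060*np.sin(yaw),.072]]))[0];im[tuple(u.round().astype(int)[::-1])]=(0,0,255) if yaw else (255,0,0)
cv2.imwrite("pics/o2.png",cv2.resize(im[200:330,130:330],None,fx=4,fy=4,interpolation=cv2.INTER_NEAREST))
E
```

```text
t: 9.43
tcp_pos: [0.5073, 0.0848, 0.3357]
ee_rot: [0.212, -0.252, 0.942, 0.06]
wrist_force: [-1.8, 0.2, -0.9]
opening: 0.0771
gripper_force: 0.0
shift [ 11.2  -4.3 145. ] rot [ 0.002 -0.005 -0.011] pos [0.5073 0.0848 0.3357] F [-1.8  0.2 -0.9] t 9.4
scene mug_a [(array([ 0.0779, -0.113 ,  0.0118]), 0.49), (array([0.0776, 0.1195, 0.0155]), 0.47)]
scene handle_a [(array([ 0.1149, -0.2794,  0.0002]), 0.65)]
top mug_a [(array([ 0.0812, -0.1119,  0.0152]), 0.92), (array([0.0793, 0.1189, 0.0168]), 0.7)]
top handle_a [(array([0.1122, 0.142 , 0.0509]), 0.84), (array([ 0.114 , -0.0878,  0.0492]), 0.62)]
```

View pics/o2.png

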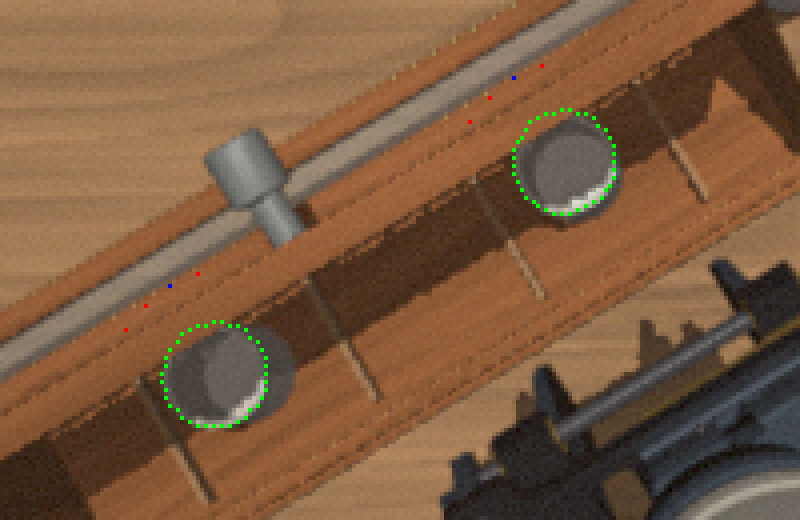

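The left and right rims match the drawn circles at o2 pixels (215,375) and (565,162). The handles are hidden behind the raised door, so I'll check the scene camera.

Run:
```python
from h import *
im=snap("scene","s2"); outs=[]
for y in(-.112,.117):
  q=im.copy();c=proj("scene",cab([[.1,y,.06]]))[0].astype(int)
  x0,y0=c[0]-50,c[1]-45;q=cv2.resize(q[y0:y0+90,x0:x0+100],None,fx=4,fy=4,interpolation=cv2.INTER_CUBIC);p=q.copy()
  t=np.linspace(0,6.28,40);P=np.c_[.080+.029*np.cos(t),y+.029*np.sin(t),.086+0*t]
  def dots(P,col):
    for u in proj("scene",cab(P)):cv2.circle(p,tuple(((u-[x0,y0])*4+2).astype(int)),1,col,-1)
  dots(P,(0,255,0))
  for yaw,col in((0,(0,0,255)),(.6,(255,255,0))):
    Z=np.linspace(.025,.076,12);dots(np.c_[.080+.058*np.cos(yaw)+0*Z,y+.058*np.sin(yaw)+0*Z,Z],col)
  outs.append(np.hstack([q,p]))
cv2.imwrite("pics/o3.png",np.vstack(outs)[:600] if 0 else cv2.resize(np.vstack(outs),(667,600)))
```

```text
(no output)
```

View pics/o3.png

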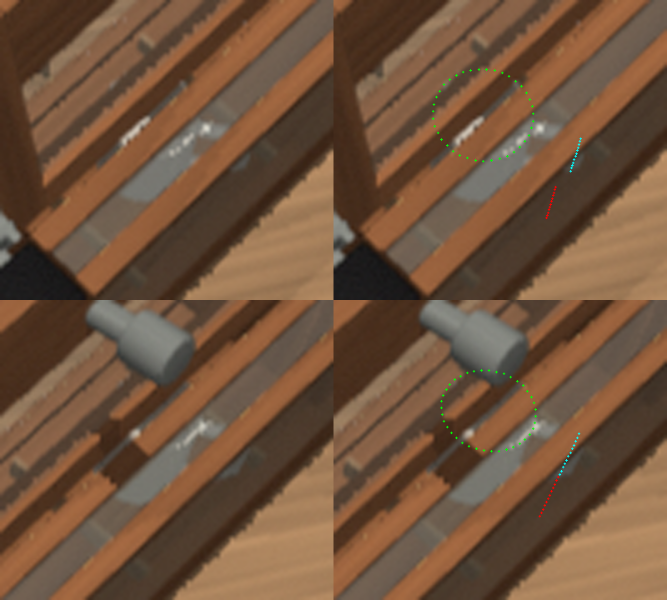

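The visible handle slivers (o3 pixels (240,157) and (237,462)) agree with the network. Both handles are turned about 0.6 rad to the left of straight back. That angle won't suit a direct hang, because a finger would hit the hook wire. I'll take each mug out with the tool tilted, set it on the free counter in front and regrip vertically, in line with its handle. Right mug first.

```bash
python3 -m pendant '[91,11,-4,40,0,0,-0.01,91,11,-4,80,0,0,-0.01,91,11,-4,115,0,0,-0.01,91,11,-4,145,0,0,-0.01,91,11,-4,145,0,0,-0.01]'
python3 - <<'E'
from h import *
CT=CD*R.from_rotvec([0,-.45,0])
snap("top");print([(RC.inv().apply(np.array(d["centre"])-CO),round(d["p"],2)) for d in eyes.pinpoint("top","mug_a")])
goto(cab([.088,-.112,.047]),CT)
E
```

```text
t: 10.2
tcp_pos: [0.5625, 0.1108, 0.2035]
ee_rot: [0.213, -0.26, 0.94, 0.058]
wrist_force: [-1.2, 0.3, -1.3]
opening: 0.0909
gripper_force: 0.0
[(array([0.0792, 0.1157, 0.0172]), 0.73), (array([ 0.0797, -0.1098,  0.0156]), 0.63)]
shift [ 10.5   2.7 173.6] rot [-0.001 -0.001  0.007] pos [0.5626 0.11   0.2079] F [ 0.2 -0.3  0.5] t 10.3
```

```bash
python3 -m pendant '[91,6,3,30,0,0,0,91,10,3,65,0,0,0,91,10,3,100,0,0,0,91,10,3,130,0,0,0,91,10,3,150,0,0,0,91,10,3,165,0,0,0,91,10,3,174,0,0,0,91,10,3,174,0,0,0]'
python3 - <<'E'
from h import *
CT=CD*R.from_rotvec([0,-.45,0])
goto(cab([.088,-.112,.047]),CT)
E
```

```text
t: 10.97
tcp_pos: [0.6197, 0.1458, 0.0475]
ee_rot: [0.216, -0.259, 0.94, 0.057]
wrist_force: [-0.8, -0.4, -0.4]
opening: 0.0912
gripper_force: 0.0
shift [ 1.5  0.6 -0.2] rot [-0.002  0.002  0.006] pos [0.6197 0.1458 0.0475] F [-0.8 -0.4 -0.4] t 11.0
```

Close with 20 N.

```bash
for i in 1 ; do python3 -m pendant '[40,0,0,0,0,0,0,40,0,0,0,0,0,0,40,0,0,0,0,0,0,40,0,0,0,0,0,0,40,0,0,0,0,0,0,40,0,0,0,0,0,0,40,0,0,0,0,0,0,40,0,0,0,0,0,0]' 20; done
python3 - <<'E'
from h import *
r=rot(); print("tool shift for lift 15mm:",r.inv().apply([0,0,15]), "out: ",r.inv().apply(RC.apply([-100,0,0])))
goto(cab([-.02,-.05,.30]))
E
```

```text
t: 11.63
tcp_pos: [0.6186, 0.1453, 0.0475]
ee_rot: [0.216, -0.259, 0.94, 0.057]
wrist_force: [-4.0, -1.3, 9.5]
opening: 0.0586
gripper_force: 20.0
tool shift for lift 15mm: [ -6.5352  -0.0692 -13.5014] out:  [ 90.0085   0.392  -43.5697]
shift [ -12.9   61.7 -274.6] rot [0. 0. 0.] pos [0.6186 0.1453 0.0475] F [-4.  -1.3  9.5] t 11.6
```

```bash
python3 -m pendant '[40,-4,0,-9,0,0,0,40,-9,0,-18,0,0,0,40,5,0,-36,0,0,0,40,21,0,-60,0,0,0,40,35,0,-89,0,0,0,40,42,0,-120,0,0,0,40,49,0,-151,0,0,0,40,60,0,-174,0,0,0]'
python3 - <<'E'
from h import *
CT=CD*R.from_rotvec([0,-.45,0]); 
o=robot.get_obs();print(RC.inv().apply(o["tcp_pos"]-CO))
goto(cab([-.10,-.02,.15]),CT)
E
```

```text
t: 12.3
tcp_pos: [0.5058, 0.0789, 0.1792]
ee_rot: [0.216, -0.259, 0.94, 0.057]
wrist_force: [0.1, 0.1, -0.4]
opening: 0.0584
gripper_force: 20.0
[-0.0426 -0.1124  0.1792]
shift [63.9 92.8  1. ] rot [-0.003  0.     0.006] pos [0.5058 0.0789 0.1792] F [ 0.1  0.1 -0.4] t 12.3
```

```bash
python3 -m pendant '[40,15,35,10,0,0,0,40,30,70,35,0,0,0,40,45,105,65,0,0,0,40,58,130,90,0,0,0,40,64,133,108,0,0,0,40,67,133,117,0,0,0,40,69,133,122,0,0,0,40,69,133,122,0,0,0]'
python3 - <<'E'
from h import *
CT=CD*R.from_rotvec([0,-.45,0])
goto(cab([-.052,.02,.0345]),CT)
E
```

```text
t: 12.97
tcp_pos: [0.4424, 0.1967, 0.0604]
ee_rot: [0.197, -0.26, 0.944, 0.051]
wrist_force: [0.2, -0.8, -1.6]
opening: 0.0586
gripper_force: 20.0
shift [23.7 -1.  17.9] rot [-0.003 -0.041  0.005] pos [0.4424 0.1967 0.0604] F [ 0.2 -0.8 -1.6] t 13.0
```

Run:
```python
from h import *
o=robot.get_obs();print(np.array(o["joints"]),RC.inv().apply(o["tcp_pos"]-CO))
```

```text
[ 0.2018  0.4943  2.2084  1.2043  0.1353 -3.082 ] [-0.0374  0.0212  0.0604]
```

```bash
python3 -m pendant '[40,3,0,6,0,0,0,40,6,0,13,0,0,0,40,8,0,18,0,0,0,40,8,0,18,0,0,0]'
python3 - <<'E'
from h import *
CT=CD*R.from_rotvec([0,-.45,0])
goto(cab([-.052,.02,.0345]),CT)
o=robot.get_obs();print(np.array(o["joints"]),RC.inv().apply(o["tcp_pos"]-CO))
E
```

```text
t: 13.3
tcp_pos: [0.447, 0.1983, 0.0493]
ee_rot: [0.191, -0.258, 0.946, 0.049]
wrist_force: [-0.6, -0.5, -2.3]
opening: 0.0589
gripper_force: 20.0
shift [23.5 -0.2  6.2] rot [-0.005 -0.054  0.001] pos [0.447  0.1983 0.0493] F [-0.6 -0.5 -2.3] t 13.3
[ 0.2097  0.5234  2.1947  1.2132  0.1255 -3.0818] [-0.0327  0.0203  0.0493]
```

Run:
```python
from h import *
CT=CD*R.from_rotvec([0,-.45,0])
goto(cab([-.045,-.105,.09]),CT)
```

```text
shift [  -4.2 -125.5  -41.7] rot [-0.005 -0.054  0.001] pos [0.447  0.1983 0.0493] F [-0.6 -0.5 -2.3] t 13.3
```

```bash
python3 -m pendant '[40,-4,-10,-30,0,0,0,40,-4,-45,-42,0,-0.02,0,40,-4,-80,-42,0,-0.04,0,40,-4,-110,-42,0,-0.054,0,40,-4,-125,-42,0,-0.054,0,40,-4,-125,-42,0,-0.054,0,40,-4,-125,-42,0,-0.054,0]'
python3 - <<'E'
from h import *
CT=CD*R.from_rotvec([0,-.45,0])
o=robot.get_obs();print(np.array(o["joints"]),RC.inv().apply(o["tcp_pos"]-CO))
goto(cab([-.055,-.105,.036]),CT)
E
```

```text
t: 13.88
tcp_pos: [0.5, 0.0841, 0.0921]
ee_rot: [0.215, -0.256, 0.941, 0.055]
wrist_force: [-0.4, 0.2, -1.7]
opening: 0.0586
gripper_force: 20.0
[-0.1395  0.4382  2.1299  0.9185  0.3389 -3.0819] [-0.045  -0.105   0.0921]
shift [33.3  0.3 46.3] rot [-0.006 -0.003 -0.   ] pos [0.5    0.0841 0.0921] F [-0.4  0.2 -1.7] t 13.9
```

```bash
python3 -m pendant '[40,8,0,12,0.02,0,0.04,40,16,0,24,0.04,0,0.08,40,23,0,33,0.06,0,0.12,40,28,0,39,0.065,0,0.135,40,31,0,43,0.065,0,0.135,40,33,0,46,0.065,0,0.135,40,33,0,46,0.065,0,0.135]'
python3 - <<'E'
from h import *
CT=R.from_rotvec([0,0,-.15])*CD*R.from_rotvec([0,-.45,0])
o=robot.get_obs();print(np.array(o["joints"]),RC.inv().apply(o["tcp_pos"]-CO))
goto(cab([-.055,-.105,.0345]),CT)
E
```

```text
t: 14.47
tcp_pos: [0.5018, 0.0845, 0.0542]
ee_rot: [0.202, -0.185, 0.961, 0.036]
wrist_force: [-0.4, 0.5, -1.3]
opening: 0.0588
gripper_force: 20.0
[-0.0714  0.5236  2.1509  1.0992  0.1937 -3.0818] [-0.0432 -0.1056  0.0542]
shift [18.7 -1.1 13.3] rot [-0.005 -0.036 -0.   ] pos [0.5018 0.0845 0.0542] F [-0.4  0.5 -1.3] t 14.5
```

Run:
```python
from h import *
CT=R.from_rotvec([0,0,.35])*CD*R.from_rotvec([0,-.45,0])
goto(cab([-.055,-.105,.06]),CT)
```

```text
shift [  8.4  -1.2 -10. ] rot [-0.215 -0.037 -0.454] pos [0.5018 0.0845 0.0542] F [-0.4  0.5 -1.3] t 14.5
```

```bash
python3 -m pendant '[40,0,0,-10,-0.04,0,-0.09,40,2,0,-10,-0.08,-0.01,-0.18,40,4,0,-10,-0.13,-0.02,-0.27,40,6,-1,-10,-0.17,-0.03,-0.36,40,8,-1,-10,-0.215,-0.037,-0.454,40,8,-1,-10,-0.215,-0.037,-0.454,40,8,-1,-10,-0.215,-0.037,-0.454]'
python3 - <<'E'
from h import *
CT=R.from_rotvec([0,0,.35])*CD*R.from_rotvec([0,-.45,0])
o=robot.get_obs();print(np.array(o["joints"]),RC.inv().apply(o["tcp_pos"]-CO))
goto(cab([-.055,-.105,.0345]),CT)
E
```

```text
t: 15.05
tcp_pos: [0.5092, 0.0982, 0.0892]
ee_rot: [0.17, -0.407, 0.894, 0.081]
wrist_force: [-0.9, 0.9, -1.1]
opening: 0.0584
gripper_force: 20.0
[-0.1447  0.4683  1.9887  0.6246  0.5685 -3.0817] [-0.0298 -0.0976  0.0892]
shift [44.6  0.6 41.1] rot [-0.005 -0.071 -0.028] pos [0.5092 0.0982 0.0892] F [-0.9  0.9 -1.1] t 15.1
```

Run:
```python
from h import *
CT=CD*R.from_rotvec([0,-.2,0])
goto(cab([-.055,-.09,.065]),CT)
```

```text
shift [28.9 15.  14.6] rot [0.099 0.176 0.308] pos [0.5092 0.0982 0.0892] F [-0.9  0.9 -1.1] t 15.1
```

```bash
python3 -m pendant '[40,4,2,0,0.02,0.035,0.06,40,8,5,0,0.04,0.07,0.12,40,14,8,0,0.06,0.105,0.18,40,20,11,5,0.08,0.14,0.24,40,26,14,10,0.099,0.176,0.308,40,29,15,15,0.099,0.176,0.308,40,29,15,15,0.099,0.176,0.308,40,29,15,15,0.099,0.176,0.308]'
python3 - <<'E'
from h import *
CT=CD*R.from_rotvec([0,-.2,0])
o=robot.get_obs();print(np.array(o["joints"]),RC.inv().apply(o["tcp_pos"]-CO))
goto(cab([-.055,-.09,.038]),CT)
E
```

```text
t: 15.72
tcp_pos: [0.4823, 0.0924, 0.0637]
ee_rot: [0.096, -0.264, 0.959, 0.027]
wrist_force: [-0.2, -0.7, -2.1]
opening: 0.0587
gripper_force: 20.0
[-0.0082  0.4845  1.9925  0.217   0.5047 -2.2973] [-0.056  -0.0889  0.0637]
shift [ 4.1 -1.1 25.4] rot [ 0.003 -0.001  0.004] pos [0.4823 0.0924 0.0637] F [-0.2 -0.7 -2.1] t 15.7
```

Joints are healthy again. I'll lower the mug to the counter and watch the force.

```bash
python3 -m pendant '[40,1,0,8,0,0,0,40,2,0,14,0,0,0,40,3,0,19,0,0,0,40,4,0,23,0,0,0,40,4,0,23,0,0,0]' 20;  python3 -m pendant '[40,0,0,2,0,0,0,40,0,0,3,0,0,0,40,0,0,3,0,0,0]' 4; python3 -c "
from h import *
o=robot.get_obs();print(RC.inv().apply(o['tcp_pos']-CO),np.array(o['ft_torque']))"
```

```text
t: 16.13
tcp_pos: [0.483, 0.0924, 0.0398]
ee_rot: [0.095, -0.262, 0.96, 0.027]
wrist_force: [-0.2, -0.2, -2.3]
opening: 0.0584
gripper_force: 20.0
t: 16.38
tcp_pos: [0.4841, 0.0929, 0.0379]
ee_rot: [0.096, -0.262, 0.96, 0.027]
wrist_force: [0.3, 0.1, -2.1]
opening: 0.0591
gripper_force: 4.0
[-0.0542 -0.0894  0.0379] [-0.0271  0.1704 -0.0375]
```

```bash
python3 -m pendant '[40,0,0,2,0,0,0,40,1,0,4,0,0,0,40,1,0,4,0,0,0]' 4; python3 -m pendant '[62,0,0,0,0,0,0,64,0,0,0,0,0,0,66,0,0,0,0,0,0,70,0,0,0,0,0,0,75,0,0,0,0,0,0,85,0,0,0,0,0,0,91,0,0,0,0,0,0,91,0,0,0,0,0,0]'
python3 - <<'E'
from h import *
o=robot.get_obs();print(RC.inv().apply(o['tcp_pos']-CO))
snap("top","t4");snap("scene","s4")
for c in("scene","top"):
  for n in("mug_a","handle_a"):print(c,n,[(RC.inv().apply(np.array(d["centre"])-CO),round(d["p"],2)) for d in eyes.pinpoint(c,n)])
c=proj("top",cab([[-.05,-.09,.05]]))[0].astype(int);d=proj("scene",cab([[-.05,-.09,.05]]))[0].astype(int)
f=lambda n,c:cv2.resize(cv2.imread(n)[c[1]-75:c[1]+75,c[0]-65:c[0]+65],None,fx=3,fy=3)
cv2.imwrite("pics/o4.png",np.hstack([f("pics/t4.png",c),f("pics/s4.png",d)]))
E
```

```text
t: 16.63
tcp_pos: [0.4838, 0.0927, 0.0337]
ee_rot: [0.096, -0.262, 0.96, 0.027]
wrist_force: [-0.0, -0.1, 3.1]
opening: 0.0592
gripper_force: 4.0
t: 17.3
tcp_pos: [0.4838, 0.0927, 0.0337]
ee_rot: [0.096, -0.262, 0.96, 0.027]
wrist_force: [0.1, 0.8, -0.2]
opening: 0.09
gripper_force: 0.0
[-0.0545 -0.0894  0.0337]
scene mug_a [(array([-0.0385, -0.0713,  0.0381]), 0.7), (array([-0.0726, -0.0887, -0.0058]), 0.57), (array([0.0806, 0.1178, 0.0158]), 0.46)]
scene handle_a [(array([-0.0369, -0.0705,  0.0367]), 0.61)]
top mug_a [(array([0.0792, 0.1149, 0.0155]), 0.96)]
top handle_a [(array([ 0.1406, -0.2727,  0.2347]), 0.74), (array([-0.0364, -0.0658,  0.0389]), 0.61), (array([0.1156, 0.1353, 0.0513]), 0.59)]
```

View pics/o4.png

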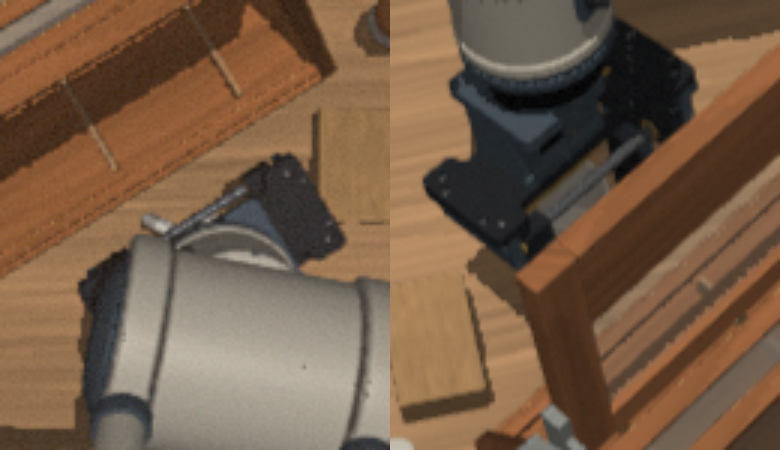

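The mug stands under the gripper, with its handle at o4 left-tile (155,222). I'll back off and look.

```bash
python3 -m pendant '[91,0,0,-15,0,0,0,91,0,0,-40,0,0,0,91,0,0,-75,0,0,0,91,0,0,-115,0,0,0,91,0,0,-150,0,0,0,91,20,0,-185,0,0.1,0,91,40,0,-200,0,0.2,0,91,40,0,-200,0,0.2,0]'
python3 - <<'E'
from h import *
o=robot.get_obs();print(o['tcp_pos'],np.array(o["joints"]))
for k in range(2):
 snap("top","t5");snap("scene","s5")
 for c in("scene","top"):
  for n in("mug_a","handle_a"):print(c,n,[(RC.inv().apply(np.array(d["centre"])-CO),round(d["p"],2)) for d in eyes.pinpoint(c,n)])
E
```

```text
t: 18.27
tcp_pos: [0.4159, 0.0514, 0.2252]
ee_rot: [-0.002, -0.263, 0.965, -0.002]
wrist_force: [0.6, 0.5, -0.1]
opening: 0.091
gripper_force: 0.0
[0.4159 0.0514 0.2252] [-0.0161  0.1912  1.8006 -0.0045  1.1527 -2.1181]
scene mug_a [(array([-0.072 , -0.0892, -0.0021]), 0.67), (array([0.0771, 0.1192, 0.0108]), 0.38)]
scene handle_a [(array([-0.0404, -0.0718,  0.0344]), 0.69)]
top mug_a [(array([0.0775, 0.1188, 0.0164]), 0.9), (array([-0.0699, -0.0888,  0.0027]), 0.66)]
top handle_a [(array([-0.0373, -0.0703,  0.0375]), 0.88), (array([0.1132, 0.1412, 0.0519]), 0.59)]
scene mug_a [(array([-0.073 , -0.0888, -0.0008]), 0.82), (array([0.078 , 0.1196, 0.0129]), 0.62)]
scene handle_a [(array([ 0.1123, -0.28  ,  0.0009]), 0.62), (array([-0.035 , -0.0706,  0.0389]), 0.57)]
top mug_a [(array([0.0794, 0.1172, 0.0169]), 0.86), (array([-0.0714, -0.0899,  0.0025]), 0.58), (array([ 0.0097, -0.3107,  0.0032]), 0.25)]
top handle_a [(array([ 0.1163, -0.0016,  0.3173]), 0.67), (array([-0.0387, -0.0667,  0.0367]), 0.66), (array([-0.0766, -0.2202,  0.0027]), 0.33)]
```

Run:
```python
from h import *
m=cab([-.0718,-.0892,0]);print(m)
goto(m+[0,0,.16],down(CY+.517+np.pi/2))
```

```text
[0.4688 0.0841 0.    ]
shift [-61.5   0.3  61.6] rot [ 0.002 -0.001 -0.516] pos [0.4161 0.0526 0.2217] F [ 0.5 -0.1  0.1] t 18.9
```

```bash
python3 -m pendant '[91,-20,0,0,0,0,-0.12,91,-40,0,10,0,0,-0.24,91,-61,0,20,0,0,-0.36,91,-61,0,40,0,0,-0.48,91,-61,0,61,0,0,-0.516,91,-61,0,61,0,0,-0.516]'
python3 - <<'E'
from h import *
m=cab([-.0718,-.0892,0])
goto(m+[0,0,.034],down(CY+.517+np.pi/2))
E
```

```text
t: 19.37
tcp_pos: [0.4669, 0.0836, 0.1579]
ee_rot: [-0.003, -0.502, 0.865, 0.002]
wrist_force: [-1.1, -0.2, -0.8]
opening: 0.0912
gripper_force: 0.0
shift [ -1.7  -2.1 123.9] rot [ 0.006 -0.003  0.002] pos [0.4669 0.0836 0.1579] F [-1.1 -0.2 -0.8] t 19.4
```

```bash
python3 -m pendant '[91,-2,-1,35,0,0,0,91,-2,-1,70,0,0,0,91,-2,-1,95,0,0,0,91,-2,-1,112,0,0,0,91,-2,-1,122,0,0,0,91,-2,-1,124,0,0,0,60,-2,-1,124,0,0,0,40,-2,-1,124,0,0,0]' 20;python3 -m pendant '[40,0,0,0,0,0,0,40,0,0,0,0,0,0,40,0,0,0,0,0,0,40,0,0,0,0,0,0,40,0,0,0,0,0,0,40,0,0,0,0,0,0,40,0,0,0,0,0,0,40,0,0,0,0,0,0]'
python3 - <<'E'
from h import *
print(RC.inv().apply(robot.get_obs()["tcp_pos"]-CO))
H=lambda x,y,z:rack([x,y,z])
# mug yaw -> handle +x rack, mug z0 such that wire at mug z=26 ; hook3 at x=+.11
T=down(RY+np.pi/2)
goto(H(.11-.041,.10,.2-.026+.034),T)
goto(H(.11-.041,.10,.30),T)
E
```

```text
t: 20.03
tcp_pos: [0.4709, 0.0848, 0.0378]
ee_rot: [-0.0, -0.501, 0.866, 0.0]
wrist_force: [0.1, 0.1, -0.0]
opening: 0.0805
gripper_force: 0.0
t: 20.7
tcp_pos: [0.4705, 0.0849, 0.0374]
ee_rot: [-0.0, -0.501, 0.865, 0.0]
wrist_force: [-2.2, 0.4, 9.8]
opening: 0.0588
gripper_force: 20.0
[-0.0699 -0.0894  0.0374]
shift [ 151.  -292.3 -170.8] rot [ 0.    -0.001  1.633] pos [0.4705 0.0849 0.0374] F [-2.2  0.4  9.8] t 20.7
shift [ 151.  -292.2 -262.8] rot [ 0.    -0.001  1.633] pos [0.4705 0.0849 0.0374] F [-2.2  0.4  9.8] t 20.7
```

```bash
python3 -m pendant '[40,0,0,-40,0,0,0,40,0,0,-80,0,0,0,40,0,0,-120,0,0,0.1,40,10,-20,-160,0,0,0.2,40,25,-50,-190,0,0,0.32,40,45,-85,-220,0,0,0.44,40,65,-120,-240,0,0,0.56,40,85,-155,-262,0,0,0.68]' 25
python3 - <<'E'
from h import *
T=down(RY+np.pi/2)
goto(rack([.11-.041,.11,.30]),T)
E
```

```text
t: 21.37
tcp_pos: [0.5527, -0.0499, 0.2895]
ee_rot: [-0.0, -0.181, 0.983, 0.0]
wrist_force: [0.9, -0.3, -1.4]
opening: 0.0586
gripper_force: 25.0
shift [ -47.5 -160.9  -10.6] rot [-0.    -0.     0.948] pos [ 0.5527 -0.0499  0.2895] F [ 0.9 -0.3 -1.4] t 21.4
```

```bash
python3 -m pendant '[40,-8,-25,-10,0,0,0.12,40,-16,-50,-10,0,0,0.24,40,-24,-75,-10,0,0,0.36,40,-32,-100,-10,0,0,0.48,40,-40,-125,-10,0,0,0.6,40,-48,-150,-10,0,0,0.72,40,-48,-161,-10,0,0,0.84,40,-48,-161,-10,0,0,0.95]'
python3 - <<'E'
from h import *
T=down(RY+np.pi/2)
snap("top","t6");snap("scene","s6")
for c in("scene","top"):
  for n in("mug_a","handle_a","hook_3"):print(c,n,[(RR.inv().apply(np.array(d["centre"])-RO),round(d["p"],2)) for d in eyes.pinpoint(c,n)])
o=robot.get_obs();print(RR.inv().apply(o["tcp_pos"]-RO),np.array(o["joints"]))
goto(rack([.069,.11,.2114]),T)
f=lambda n,c:cv2.resize(cv2.imread(n)[c[1]-75:c[1]+75,c[0]-65:c[0]+65],None,fx=3,fy=3)
p=[[.09,.08,.2]];cv2.imwrite("pics/o6.png",np.hstack([f("pics/t6.png",proj("top",rack(p))[0].astype(int)),f("pics/s6.png",proj("scene",rack(p))[0].astype(int))]))
E
```

```text
t: 22.03
tcp_pos: [0.6559, -0.1837, 0.2964]
ee_rot: [-0.001, 0.29, 0.957, -0.0]
wrist_force: [-0.5, 0.6, -1.8]
opening: 0.0585
gripper_force: 25.0
scene mug_a [(array([-0.3543,  0.4585,  0.0159]), 0.41), (array([0.003 , 0.0014, 0.0014]), 0.27)]
scene handle_a [(array([0.1081, 0.1087, 0.2964]), 0.95), (array([0.0268, 0.3432, 0.2298]), 0.74), (array([ 0.021 ,  0.3123, -0.0014]), 0.54)]
scene hook_3 [(array([ 0.1073, -0.0032,  0.1977]), 0.74), (array([-0.1054,  0.0004,  0.2037]), 0.57)]
top mug_a [(array([-0.3509,  0.455 ,  0.0164]), 0.88), (array([0.0678, 0.1111, 0.2605]), 0.82)]
top handle_a [(array([-0.3578,  0.4982,  0.05  ]), 0.83)]
top hook_3 [(array([-0.1052, -0.0006,  0.1996]), 0.91), (array([0.1094, 0.0008, 0.2045]), 0.91), (array([-0.0013,  0.0034,  0.2009]), 0.58)]
[0.0684 0.1124 0.2976] [-0.3571  0.5179  1.0711 -0.0004  1.5539 -1.3499]
shift [-0.7 -2.4 86.2] rot [-0.001 -0.001  0.006] pos [ 0.6553 -0.181   0.2976] F [ 0.4 -0.4 -1.4] t 22.4
```

View pics/o6.png

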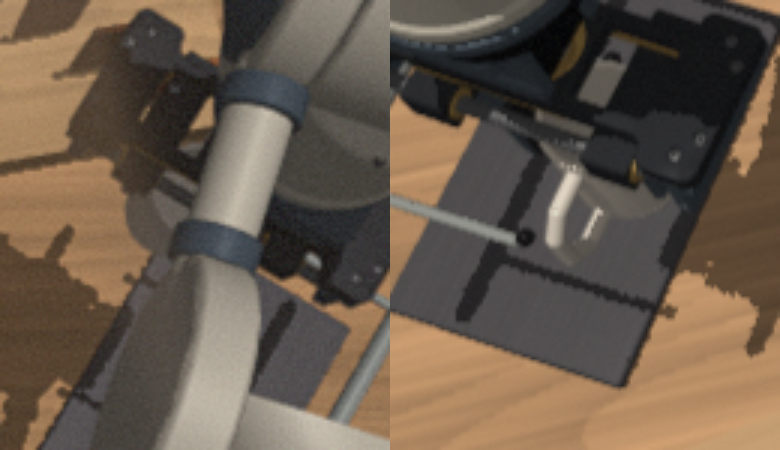

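The picture shows the handle loop at o6 right-tile (565,220), next to hook 3's tip at (525,237) and above it; the networks confirm the position. Next: lower, thread along −y and lower onto the wire.

```bash
python3 -m pendant '[40,0,0,30,0,0,0,40,0,0,60,0,0,0,40,0,0,80,0,0,0,40,0,0,86,0,0,0,40,0,0,86,0,0,0,40,0,-15,86,0,0,0,40,0,-30,86,0,0,0,40,0,-42,86,0,0,0]'
python3 - <<'E'
from h import *
o=robot.get_obs();print(RR.inv().apply(o["tcp_pos"]-RO),np.array(o["wrist_force"]))
goto(rack([.069,.016,.2114]),down(RY+np.pi/2))
E
```

```text
t: 23.1
tcp_pos: [0.6319, -0.2182, 0.213]
ee_rot: [0.0, 0.286, 0.958, -0.0]
wrist_force: [-0.6, 0.3, -1.6]
opening: 0.0583
gripper_force: 25.0
[0.0694 0.0685 0.213 ] [-0.5694  0.2873 -1.6211]
shift [  0.6 -52.5   1.6] rot [-0.001  0.001  0.003] pos [ 0.6319 -0.2182  0.213 ] F [-0.6  0.3 -1.6] t 23.1
```

```bash
python3 -m pendant '[40,0,-14,2,0,0,0,40,0,-28,2,0,0,0,40,0,-42,2,0,0,0,40,0,-52,2,0,0,0,40,0,-52,10,0,0,0,40,0,-52,18,0,0,0,40,0,-52,24,0,0,0,40,0,-52,24,0,0,0]'
python3 - <<'E'
from h import *
o=robot.get_obs();print(RR.inv().apply(o["tcp_pos"]-RO),np.array(o["wrist_force"]))
E
```

```text
t: 23.77
tcp_pos: [0.6031, -0.2591, 0.1854]
ee_rot: [-0.002, 0.286, 0.958, 0.0]
wrist_force: [0.1, -0.2, -2.0]
opening: 0.0584
gripper_force: 25.0
[0.0679 0.0185 0.1854] [ 0.1481 -0.1983 -2.035 ]
```

```bash
python3 -m pendant '[40,0,0,1,0,0,0,40,0,0,2,0,0,0,40,0,0,2,0,0,0]'; python3 -m pendant '[40,0,0,1,0,0,0,40,0,0,2,0,0,0,40,0,0,2,0,0,0]' 10; python3 -c "
from h import *
o=robot.get_obs();print(RR.inv().apply(o['tcp_pos']-RO))"
```

```text
t: 24.02
tcp_pos: [0.6039, -0.2597, 0.1854]
ee_rot: [-0.001, 0.286, 0.958, -0.0]
wrist_force: [0.3, -0.5, -1.1]
opening: 0.0587
gripper_force: 25.0
t: 24.27
tcp_pos: [0.6037, -0.2599, 0.1834]
ee_rot: [-0.001, 0.286, 0.958, -0.0]
wrist_force: [0.1, 0.7, -1.4]
opening: 0.0587
gripper_force: 10.0
[0.0689 0.0181 0.1834]
```

```bash
python3 -m pendant '[40,0,0,1,0,0,0,40,0,0,2,0,0,0,40,0,0,2,0,0,0]'; python3 -m pendant '[40,0,0,1,0,0,0,40,0,0,2,0,0,0,40,0,0,2,0,0,0]' 10
```

```text
t: 24.52
tcp_pos: [0.6038, -0.2601, 0.1815]
ee_rot: [-0.001, 0.286, 0.958, -0.0]
wrist_force: [0.2, 1.3, 0.5]
opening: 0.0589
gripper_force: 10.0
t: 24.77
tcp_pos: [0.6038, -0.2601, 0.1794]
ee_rot: [-0.001, 0.286, 0.958, -0.0]
wrist_force: [0.9, -0.2, 1.2]
opening: 0.0587
gripper_force: 10.0
```

The handle now bears on the wire. Release slowly.

```bash
python3 -m pendant '[61,0,0,0,0,0,0,63,0,0,0,0,0,0,66,0,0,0,0,0,0,70,0,0,0,0,0,0,74,0,0,0,0,0,0,78,0,0,0,0,0,0,78,0,0,0,0,0,0,78,0,0,0,0,0,0]'; python3 -m pendant '[78,0,0,0,0,0,0,78,0,0,-5,0,0,0,78,0,0,-20,0,0,0,78,0,0,-50,0,0,0,78,0,0,-90,0,0,0,78,0,0,-130,0,0,0,78,0,40,-140,0,0,0,78,0,80,-140,0,0,0]'
python3 - <<'E'
from h import *
snap("top","t7");snap("scene","s7")
for c in("scene","top"):
  for n in("mug_a","handle_a"):
   for d in eyes.pinpoint(c,n):
    p=np.array(d["centre"]);print(c,n,"rack",RR.inv().apply(p-RO),"cab",RC.inv().apply(p-CO),round(d["p"],2))
o=robot.get_obs();print(RR.inv().apply(o["tcp_pos"]-RO),np.array(o["joints"]))
p=[[.05,.0,.2]];f=lambda n,c:cv2.resize(cv2.imread(n)[c[1]-75:c[1]+75,c[0]-65:c[0]+65],None,fx=3,fy=3)
cv2.imwrite("pics/o7.png",np.hstack([f("pics/t7.png",proj("top",rack(p))[0].astype(int)),f("pics/s7.png",proj("scene",rack(p))[0].astype(int))]))
E
```

```text
t: 25.43
tcp_pos: [0.6036, -0.2599, 0.1794]
ee_rot: [-0.001, 0.286, 0.958, -0.0]
wrist_force: [0.5, 1.0, -0.2]
opening: 0.0779
gripper_force: 0.0
t: 26.1
tcp_pos: [0.649, -0.1943, 0.3247]
ee_rot: [0.003, 0.288, 0.958, -0.001]
wrist_force: [0.4, 0.3, -0.8]
opening: 0.0782
gripper_force: 0.0
scene mug_a rack [0.1677 0.023  0.1543] cab [-0.0825 -0.5407  0.1543] 0.58
scene mug_a rack [-0.3554  0.4544  0.017 ] cab [0.0753 0.1187 0.017 ] 0.43
scene handle_a rack [0.1309 0.0198 0.1976] cab [-0.1015 -0.509   0.1976] 0.89
top mug_a rack [-0.3514  0.4593  0.0162] cab [0.0814 0.1173 0.0162] 0.98
top handle_a rack [-0.3593  0.4972  0.0498] cab [0.112  0.1411 0.0498] 0.82
[0.0687 0.0976 0.3193] [-0.3784  0.5007  1.045  -0.0007  1.5979 -1.3686]
```

View pics/o7.png

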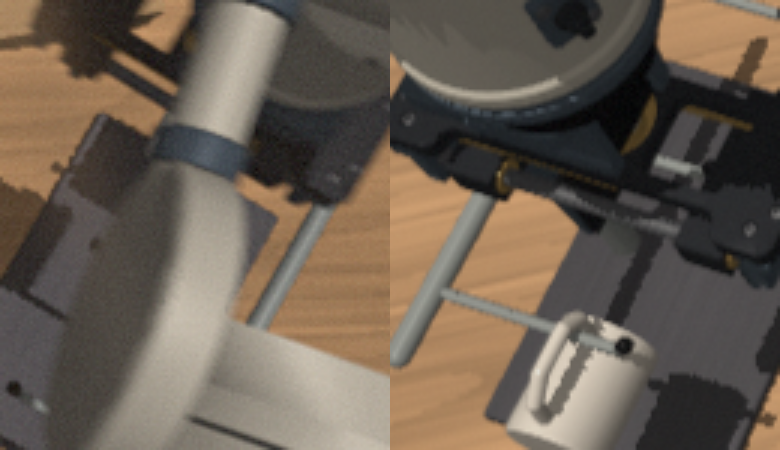

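Mug 1 hangs on hook 3 by its handle (o7 right-tile (575,345)). Now the left mug.

Run:
```python
from h import *
goto(cab([-.08,-.05,.325]),CD)
```

```text
shift [340.3 144.1  -5.3] rot [ 0.    -0.002 -1.113] pos [ 0.6473 -0.1935  0.3193] F [ 1.2 -0.4  0.9] t 26.4
```

```bash
python3 -m pendant '[91,38,16,0,0,0,-0.12,91,76,32,-2,0,0,-0.24,91,114,48,-5,0,0,-0.36,91,152,64,-5,0,0,-0.48,91,190,80,-5,0,0,-0.6,91,228,96,-5,0,0,-0.72,91,266,112,-5,0,0,-0.84,91,304,128,-5,0,0,-0.96]'
python3 - <<'E'
from h import *
CT=CD*R.from_rotvec([0,-.4,0])
goto(cab([-.03,.118,.30]),CT)
goto(cab([.020,.118,.203]),CT)
E
```

```text
t: 27.07
tcp_pos: [0.4621, 0.0809, 0.3247]
ee_rot: [-0.001, -0.191, 0.982, 0.0]
wrist_force: [1.1, 1.0, 0.4]
opening: 0.0909
gripper_force: 0.0
shift [-18.1 211.5  24.8] rot [-0.029 -0.401 -0.147] pos [0.4621 0.0809 0.3247] F [1.1 1.  0.4] t 27.1
shift [-67.6 218.9 121.8] rot [-0.029 -0.401 -0.147] pos [0.4621 0.0809 0.3247] F [1.1 1.  0.4] t 27.1
```

```bash
python3 -m pendant '[91,0,40,0,0,0,-0.05,91,-5,80,5,-0.01,-0.08,-0.1,91,-10,120,10,-0.01,-0.16,-0.147,91,-15,160,18,-0.02,-0.24,-0.147,91,-18,195,25,-0.029,-0.32,-0.147,91,-30,212,45,-0.029,-0.401,-0.147,91,-50,219,80,-0.029,-0.401,-0.147,91,-68,219,115,-0.029,-0.401,-0.147]'
python3 - <<'E'
from h import *
CT=CD*R.from_rotvec([0,-.4,0])
for c in("top","scene"):
  snap(c)
  for n in("mug_a","handle_a"):print(c,n,[(RC.inv().apply(np.array(d["centre"])-CO),round(d["p"],2)) for d in eyes.pinpoint(c,n)])
o=robot.get_obs();print(np.array(o["joints"]))
goto(cab([.079+.0074,.118,.064-.0175]),CT)
E
```

```text
t: 27.73
tcp_pos: [0.4453, 0.3102, 0.2101]
ee_rot: [0.194, -0.256, 0.945, 0.052]
wrist_force: [1.4, -0.3, 0.2]
opening: 0.0911
gripper_force: 0.0
top mug_a [(array([-0.0901, -0.5345,  0.1546]), 0.68), (array([0.077 , 0.114 , 0.0136]), 0.66)]
top handle_a [(array([0.1137, 0.1384, 0.0481]), 0.72), (array([-0.103 , -0.5052,  0.1922]), 0.71)]
scene mug_a [(array([-0.1006, -0.5075,  0.1275]), 0.76), (array([0.0794, 0.1182, 0.0147]), 0.64), (array([-0.1044, -0.4989,  0.1852]), 0.51)]
scene handle_a [(array([-0.1056, -0.5007,  0.1857]), 0.89), (array([0.0788, 0.1186, 0.0141]), 0.35), (array([ 0.1138, -0.2802,  0.0029]), 0.24), (array([0.0968, 0.0034, 0.1774]), 0.18)]
[ 0.4847  0.2289  1.8947  0.0287  0.6165 -1.6335]
shift [  5.7   2.4 176.4] rot [-0.002  0.002 -0.005] pos [0.446  0.3088 0.2111] F [-0.6 -0.   1.1] t 28.0
```

```bash
python3 -m pendant '[91,4,2,30,0,0,0,91,6,2,65,0,0,0,91,6,2,100,0,0,0,91,6,2,130,0,0,0,91,6,2,150,0,0,0,91,6,2,165,0,0,0,91,6,2,175,0,0,0,91,6,2,176,0,0,0]'; python3 -m pendant '[70,0,0,0,0,0,0,40,0,0,0,0,0,0,40,0,0,0,0,0,0,40,0,0,0,0,0,0,40,0,0,0,0,0,0,40,0,0,0,0,0,0,40,0,0,0,0,0,0,40,0,0,0,0,0,0]' 20
python3 - <<'E'
from h import *
CT=CD*R.from_rotvec([0,-.4,0])
o=robot.get_obs();print(RC.inv().apply(o["tcp_pos"]-CO))
r=rot();print(r.inv().apply([0,0,100]),r.inv().apply(RC.apply([-100,0,0])))
E
```

```text
t: 28.7
tcp_pos: [0.4999, 0.3429, 0.0454]
ee_rot: [0.192, -0.256, 0.946, 0.052]
wrist_force: [-1.6, -1.2, 0.6]
opening: 0.0909
gripper_force: 0.0
t: 29.37
tcp_pos: [0.4992, 0.3429, 0.046]
ee_rot: [0.192, -0.256, 0.946, 0.052]
wrist_force: [-3.1, -2.5, 9.4]
opening: 0.0581
gripper_force: 20.0
[0.0857 0.1184 0.046 ]
[-39.0736  -0.0064 -92.0503] [ 92.0496  -0.3862 -39.0733]
```

```bash
python3 -m pendant '[40,-4,0,-9,0,0,0,40,-8,0,-18,0,0,0,40,6,0,-36,0,0,0,40,23,0,-59,0,0,0,40,39,0,-87,0,0,0,40,48,0,-118,0,0,0,40,56,0,-149,0,0,0,40,69,0,-171,0,0,0]'
python3 - <<'E'
from h import *
CT=CD*R.from_rotvec([0,-.2,0])
o=robot.get_obs();print(RC.inv().apply(o["tcp_pos"]-CO),np.array(o["joints"]))
goto(cab([-.055,-.09,.09]),CT)
E
```

```text
t: 30.03
tcp_pos: [0.386, 0.2768, 0.1779]
ee_rot: [0.193, -0.256, 0.946, 0.052]
wrist_force: [0.1, 0.5, -1.8]
opening: 0.0582
gripper_force: 20.0
[-0.0453  0.1189  0.1779] [ 0.4832  0.1974  2.0808  0.0395  0.4621 -1.6478]
shift [  42.5 -208.9   77.4] rot [-0.001  0.202 -0.004] pos [0.386  0.2768 0.1779] F [ 0.1  0.5 -1.8] t 30.0
```

```bash
python3 -m pendant '[40,6,-35,0,0,0.05,0,40,12,-70,10,0,0.1,0,40,18,-105,22,0,0.15,0,40,26,-140,36,0,0.202,0,40,34,-175,52,0,0.202,0,40,42,-205,68,0,0.202,0,40,42,-209,77,0,0.202,0,40,42,-209,77,0,0.202,0]'
python3 - <<'E'
from h import *
CT=CD*R.from_rotvec([0,-.2,0])
o=robot.get_obs();print(RC.inv().apply(o["tcp_pos"]-CO),np.array(o["joints"]))
goto(cab([-.055,-.09,.036]),CT)
E
```

```text
t: 30.7
tcp_pos: [0.4848, 0.0909, 0.0871]
ee_rot: [0.095, -0.258, 0.961, 0.026]
wrist_force: [0.3, 0.2, -1.9]
opening: 0.0582
gripper_force: 20.0
[-0.0546 -0.0914  0.0871] [-0.0084  0.4392  1.9652  0.1853  0.5759 -2.2519]
shift [10.4  1.4 50. ] rot [-0.    -0.003 -0.007] pos [0.4848 0.0909 0.0871] F [ 0.3  0.2 -1.9] t 30.7
```

```bash
python3 -m pendant '[40,3,0,14,0,0,0,40,5,0,26,0,0,0,40,8,0,38,0,0,0,40,10,0,45,0,0,0,40,10,0,48,0,0,0,40,10,0,50,0,0,0,40,10,0,50,0,0,0]' 20; python3 -m pendant '[40,0,0,1,0,0,0,40,1,0,3,0,0,0,40,1,0,3,0,0,0]' 5;python3 -m pendant '[62,0,0,0,0,0,0,64,0,0,0,0,0,0,66,0,0,0,0,0,0,70,0,0,0,0,0,0,75,0,0,0,0,0,0,85,0,0,0,0,0,0,91,0,0,0,0,0,0,91,0,0,0,0,0,0]'; python3 -m pendant '[91,0,0,-15,0,0,0,91,0,0,-40,0,0,0,91,0,0,-75,0,0,0,91,0,0,-115,0,0,0,91,0,0,-150,0,0,0,91,20,0,-185,0,0.1,0,91,40,0,-200,0,0.2,0,91,40,0,-200,0,0.2,0]'
python3 - <<'E'
from h import *
for k in range(2):
 snap("top","t8");snap("scene","s8")
 for c in("scene","top"):
  for n in("mug_a","handle_a"):print(c,n,[(RC.inv().apply(np.array(d["centre"])-CO),round(d["p"],2)) for d in eyes.pinpoint(c,n)])
cv2.imwrite("pics/o8.png",np.hstack([cv2.imread("pics/t8.png")[150:400,200:520],cv2.imread("pics/s8.png")[100:350,50:370]]))
E
```

```text
t: 31.28
tcp_pos: [0.4846, 0.0928, 0.0379]
ee_rot: [0.096, -0.26, 0.96, 0.026]
wrist_force: [0.2, -0.3, -1.6]
opening: 0.0585
gripper_force: 20.0
t: 31.53
tcp_pos: [0.4843, 0.0922, 0.0347]
ee_rot: [0.096, -0.26, 0.961, 0.026]
wrist_force: [-0.6, -0.3, 3.2]
opening: 0.0588
gripper_force: 5.0
t: 32.2
tcp_pos: [0.4842, 0.0922, 0.0345]
ee_rot: [0.096, -0.26, 0.961, 0.026]
wrist_force: [0.3, -0.4, 0.1]
opening: 0.09
gripper_force: 0.0
t: 32.87
tcp_pos: [0.416, 0.0514, 0.2259]
ee_rot: [-0.002, -0.261, 0.965, -0.002]
wrist_force: [1.1, 0.8, 0.2]
opening: 0.0915
gripper_force: 0.0
scene mug_a [(array([-0.0664, -0.0925,  0.0001]), 0.82), (array([-0.1009, -0.513 ,  0.1325]), 0.77), (array([ 0.0073, -0.3112, -0.0024]), 0.55)]
scene handle_a [(array([-0.03  , -0.0714,  0.0362]), 0.85), (array([-0.1049, -0.5019,  0.1881]), 0.62)]
top mug_a [(array([-0.0656, -0.0909,  0.0004]), 0.98), (array([-0.1004, -0.5034,  0.1363]), 0.76)]
top handle_a [(array([-0.1072, -0.4988,  0.1867]), 0.96), (array([-0.0326, -0.0696,  0.039 ]), 0.87)]
scene mug_a [(array([-0.0687, -0.0857,  0.0004]), 0.93), (array([-0.1036, -0.5009,  0.1253]), 0.75)]
scene handle_a [(array([-0.0291, -0.0683,  0.0342]), 0.95), (array([-0.1063, -0.5021,  0.1856]), 0.6)]
top mug_a [(array([-0.0663, -0.0924,  0.0023]), 0.95), (array([-0.1001, -0.5076,  0.1343]), 0.88)]
top handle_a [(array([-0.0309, -0.069 ,  0.0375]), 0.93), (array([-0.1065, -0.5007,  0.1861]), 0.76)]
```

View pics/o8.png

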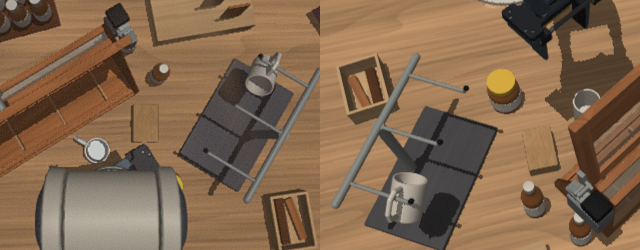

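Mug 2 stands upright at o8 (95,150), the cabinet is empty and mug 1 still hangs. Regrip mug 2.

Run:
```python
from h import *
m=cab([-.0668,-.0904,0])
goto(m+[0,0,.16],down(CY+.523+np.pi/2))
```

```text
shift [-66.4  -0.5  62.3] rot [ 0.001 -0.002 -0.527] pos [0.4162 0.0525 0.2224] F [ 0.2 -0.4 -0.4] t 33.5
```

```bash
python3 -m pendant '[91,-20,0,0,0,0,-0.12,91,-40,0,10,0,0,-0.24,91,-66,0,20,0,0,-0.36,91,-66,0,40,0,0,-0.48,91,-66,0,62,0,0,-0.527,91,-66,0,62,0,0,-0.527]'
python3 - <<'E'
from h import *
m=cab([-.0668,-.0904,0])
goto(m+[0,0,.036],down(CY+.523+np.pi/2))
E
```

```text
t: 33.97
tcp_pos: [0.4714, 0.0858, 0.1574]
ee_rot: [-0.003, -0.505, 0.863, 0.001]
wrist_force: [-1.8, -0.1, -0.8]
opening: 0.0909
gripper_force: 0.0
shift [ -1.4  -2.8 121.4] rot [ 0.005 -0.004  0.003] pos [0.4714 0.0858 0.1574] F [-1.8 -0.1 -0.8] t 34.0
```

```bash
python3 -m pendant '[91,-1,-2,35,0,0,0,91,-1,-2,70,0,0,0,91,-1,-2,95,0,0,0,91,-1,-2,110,0,0,0,91,-1,-2,119,0,0,0,91,-1,-2,121,0,0,0,60,-1,-2,121,0,0,0,40,-1,-2,121,0,0,0]' 20;python3 -m pendant '[40,0,0,0,0,0,0,40,0,0,0,0,0,0,40,0,0,0,0,0,0,40,0,0,0,0,0,0,40,0,0,0,0,0,0,40,0,0,0,0,0,0,40,0,0,0,0,0,0,40,0,0,0,0,0,0]'
python3 - <<'E'
from h import *
print(RC.inv().apply(robot.get_obs()["tcp_pos"]-CO))
goto(rack([-.151,.11,.30]),down(RY+np.pi/2))
E
```

```text
t: 34.63
tcp_pos: [0.476, 0.0855, 0.0407]
ee_rot: [-0.0, -0.503, 0.864, -0.0]
wrist_force: [-0.9, -0.9, 0.8]
opening: 0.0802
gripper_force: 0.0
t: 35.3
tcp_pos: [0.4755, 0.0856, 0.0401]
ee_rot: [-0.0, -0.504, 0.864, -0.0]
wrist_force: [-2.1, 0.5, 9.9]
opening: 0.0586
gripper_force: 20.0
[-0.0653 -0.0913  0.0401]
shift [ 131.   -68.7 -259.8] rot [-0.001 -0.001  1.639] pos [0.4755 0.0856 0.0401] F [-2.1  0.5  9.9] t 35.3
```

```bash
python3 -m pendant '[40,0,0,-40,0,0,0,40,0,0,-80,0,0,0,40,0,0,-120,0,0,0.1,40,10,-5,-160,0,0,0.22,40,25,-10,-190,0,0,0.34,40,40,-20,-220,0,0,0.46,40,55,-30,-240,0,0,0.58,40,70,-40,-260,0,0,0.7]' 25
python3 - <<'E'
from h import *
goto(rack([-.151,.11,.30]),down(RY+np.pi/2))
E
```

```text
t: 35.97
tcp_pos: [0.4757, 0.0044, 0.3015]
ee_rot: [-0.0, -0.174, 0.985, -0.0]
wrist_force: [0.6, 0.0, -2.5]
opening: 0.0585
gripper_force: 25.0
shift [ 27.3 -60.8   1.6] rot [-0.001  0.     0.933] pos [0.4757 0.0044 0.3015] F [ 0.6  0.  -2.5] t 36.0
```

```bash
python3 -m pendant '[40,4,-8,2,0,0,0.12,40,8,-16,2,0,0,0.24,40,12,-24,2,0,0,0.36,40,16,-32,2,0,0,0.48,40,20,-40,2,0,0,0.6,40,24,-50,2,0,0,0.72,40,27,-61,2,0,0,0.84,40,27,-61,2,0,0,0.933]'
python3 - <<'E'
from h import *
for c in("scene","top"):
  snap(c)
  for n in("mug_a","handle_a","hook_1"):print(c,n,[(RR.inv().apply(np.array(d["centre"])-RO),round(d["p"],2)) for d in eyes.pinpoint(c,n)])
o=robot.get_obs();print(RR.inv().apply(o["tcp_pos"]-RO),np.array(o["joints"]))
goto(rack([-.151,.11,.2-.026+.0401]),down(RY+np.pi/2))
E
```

```text
t: 36.63
tcp_pos: [0.4717, -0.063, 0.2977]
ee_rot: [-0.001, 0.288, 0.958, -0.001]
wrist_force: [0.4, 0.2, -1.8]
opening: 0.0583
gripper_force: 25.0
scene mug_a [(array([-0.1523,  0.1098,  0.2552]), 0.74), (array([0.1315, 0.0199, 0.1296]), 0.7), (array([-0.1181,  0.1726,  0.0027]), 0.34)]
scene handle_a [(array([-0.1065,  0.1134,  0.293 ]), 0.72), (array([0.124 , 0.0193, 0.1864]), 0.63)]
scene hook_1 [(array([-0.1054, -0.0002,  0.2039]), 0.87), (array([0.1062, 0.0014, 0.2025]), 0.68), (array([-0.0008,  0.0009,  0.2042]), 0.66)]
top mug_a [(array([0.1296, 0.0223, 0.1376]), 0.64)]
top handle_a [(array([0.1207, 0.0195, 0.1839]), 0.76), (array([0.0228, 0.3382, 0.234 ]), 0.66)]
top hook_1 [(array([0.    , 0.0067, 0.1996]), 0.84), (array([0.1128, 0.0029, 0.2059]), 0.65)]
[-0.1507  0.1113  0.2977] [-0.2538  0.2002  1.5683 -0.0011  1.3743 -1.249 ]
shift [ 0.2 -1.2 83.6] rot [-0.001 -0.001  0.008] pos [ 0.4718 -0.0612  0.2977] F [-0.4 -0.3 -2.4] t 37.0
```

```bash
python3 -m pendant '[40,0,0,30,0,0,0,40,0,0,60,0,0,0,40,0,0,78,0,0,0,40,0,0,84,0,0,0,40,0,0,84,0,0,0,40,0,-15,84,0,0,0,40,0,-30,84,0,0,0,40,0,-42,84,0,0,0]'
python3 - <<'E'
from h import *
o=robot.get_obs();print(RR.inv().apply(o["tcp_pos"]-RO),np.array(o["wrist_force"]))
goto(rack([-.150,.018,.2141]),down(RY+np.pi/2))
E
```

```text
t: 37.7
tcp_pos: [0.4492, -0.0974, 0.2152]
ee_rot: [0.0, 0.284, 0.959, -0.001]
wrist_force: [-0.5, -0.9, -1.4]
opening: 0.0584
gripper_force: 25.0
[-0.1495  0.0686  0.2152] [-0.4852 -0.885  -1.3912]
shift [  0.8 -50.6   1.2] rot [-0.001  0.001  0.007] pos [ 0.4492 -0.0974  0.2152] F [-0.5 -0.9 -1.4] t 37.7
```

Contact is expected at TCP z of about 0.184 (offset as for mug 1).

```bash
python3 -m pendant '[40,0,-14,1,0,0,0,40,0,-28,1,0,0,0,40,0,-42,1,0,0,0,40,0,-50,1,0,0,0,40,0,-50,9,0,0,0,40,0,-50,17,0,0,0,40,0,-50,24,0,0,0,40,0,-50,24,0,0,0]'; python3 -m pendant '[40,0,0,1,0,0,0,40,0,0,3,0,0,0,40,0,0,4,0,0,0,40,0,0,4,0,0,0]' 12; python3 -m pendant '[40,0,0,1,0,0,0,40,0,0,2,0,0,0,40,0,0,2,0,0,0]' 10;  python3 -c "
from h import *
o=robot.get_obs();print(RR.inv().apply(o['tcp_pos']-RO))"
```

```text
t: 38.37
tcp_pos: [0.421, -0.1378, 0.1883]
ee_rot: [-0.002, 0.285, 0.959, -0.0]
wrist_force: [0.3, -0.1, -0.9]
opening: 0.0584
gripper_force: 25.0
t: 38.7
tcp_pos: [0.4215, -0.1385, 0.1857]
ee_rot: [-0.001, 0.285, 0.959, -0.001]
wrist_force: [-1.2, -0.7, -1.6]
opening: 0.0588
gripper_force: 12.0
t: 38.95
tcp_pos: [0.4216, -0.1387, 0.1839]
ee_rot: [-0.0, 0.285, 0.959, -0.001]
wrist_force: [0.1, 0.9, 1.9]
opening: 0.0585
gripper_force: 10.0
[-0.1498  0.019   0.1839]
```

```bash
python3 -m pendant '[61,0,0,0,0,0,0,63,0,0,0,0,0,0,66,0,0,0,0,0,0,70,0,0,0,0,0,0,74,0,0,0,0,0,0,78,0,0,0,0,0,0,78,0,0,0,0,0,0,78,0,0,0,0,0,0]'; python3 -m pendant '[78,0,0,0,0,0,0,78,0,0,-5,0,0,0,78,0,0,-20,0,0,0,78,0,0,-50,0,0,0,78,0,0,-90,0,0,0,78,0,0,-130,0,0,0,60,0,40,-140,0,0,0,60,0,80,-140,0,0,0]'
python3 - <<'E'
from h import *
snap("top","t9");snap("scene","s9")
for c in("scene","top"):
  for n in("mug_a","handle_a"):
   for d in eyes.pinpoint(c,n):
    p=np.array(d["centre"]);print(c,n,"rack",RR.inv().apply(p-RO),round(d["p"],2))
  print(c,"pad",[np.array(d["centre"]) for d in eyes.pinpoint(c,"catch_pad")],cab([.141,-.272,.232]))
cv2.imwrite("pics/o9.png",np.hstack([cv2.imread("pics/t9.png")[150:400,200:520],cv2.imread("pics/s9.png")[100:350,50:370]]))
CF=down(CY+np.pi/2)
goto(cab([-.02,-.272,.36]),CF);goto(cab([.141,-.272,.36]),CF)
E
```

```text
t: 39.62
tcp_pos: [0.4214, -0.1386, 0.1838]
ee_rot: [-0.001, 0.285, 0.959, -0.001]
wrist_force: [0.3, 0.5, -0.3]
opening: 0.0779
gripper_force: 0.0
t: 40.28
tcp_pos: [0.4669, -0.0723, 0.328]
ee_rot: [0.003, 0.287, 0.958, -0.001]
wrist_force: [1.9, 0.1, -0.5]
opening: 0.0675
gripper_force: 0.0
scene mug_a rack [0.1319 0.0199 0.1325] 0.95
scene mug_a rack [-0.0549  0.0208  0.1562] 0.66
scene handle_a rack [-0.0902  0.0215  0.1964] 0.91
scene handle_a rack [0.1255 0.0168 0.1864] 0.68
scene handle_a rack [-0.2054  0.0539  0.0007] 0.61
scene pad [array([0.7475, 0.0331, 0.2337])] [0.745  0.0346 0.232 ]
top mug_a rack [0.1304 0.0207 0.1344] 0.63
top handle_a rack [0.1213 0.0202 0.1826] 0.8
top handle_a rack [-0.001  -0.0019 -0.0014] 0.44
top pad [array([0.7446, 0.0336, 0.2329]), array([0.5857, 0.258 , 0.3201])] [0.745  0.0346 0.232 ]
shift [-104.6   98.4  -36.7] rot [-0.001 -0.002 -1.111] pos [ 0.4648 -0.0723  0.3236] F [-0.2 -0.2 -0.8] t 40.7
shift [-176.   242.7  -37. ] rot [-0.001 -0.002 -1.111] pos [ 0.4648 -0.0723  0.3236] F [-0.2 -0.2 -0.8] t 40.7
```

View pics/o9.png

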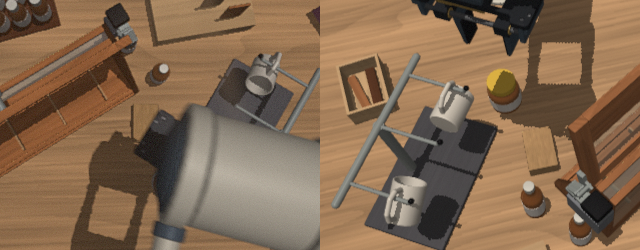

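Both mugs hang, on hooks 1 and 3 (o9 right-tile (455,105) and (405,200)). Next, the catch: over the top with the fingers closed.

```bash
python3 -m pendant '[0,0,0,-40,0,0,-0.12,0,0,0,-80,0,0,-0.24,0,-20,25,-97,0,0,-0.36,0,-44,60,-97,0,0,-0.48,0,-68,94,-97,0,0,-0.6,0,-92,128,-97,0,0,-0.72,0,-116,160,-97,0,0,-0.84,0,-140,193,-97,0,0,-0.96]'
python3 - <<'E'
from h import *
o=robot.get_obs();print(RC.inv().apply(o["tcp_pos"]-CO),np.array(o["joints"]))
goto(cab([.143,-.272,.40]),CD)
E
```

```text
t: 41.35
tcp_pos: [0.6894, 0.0135, 0.4201]
ee_rot: [-0.001, -0.192, 0.981, -0.0]
wrist_force: [0.3, -1.0, 0.6]
opening: 0.0095
gripper_force: 0.0
[ 0.0825 -0.262   0.4201] [-0.0664  0.499   0.7937 -0.001   1.8505 -2.0244]
shift [-61.4  -1.1  20. ] rot [-0.    -0.002 -0.145] pos [0.6894 0.0135 0.4201] F [ 0.3 -1.   0.6] t 41.4
```

```bash
python3 -m pendant '[0,-30,0,0,0,0,-0.07,0,-61,-1,0,0,0,-0.145,0,-61,-1,20,0,0,-0.145,0,-61,-1,60,0,0,-0.145,0,-61,-1,100,0,0,-0.145,0,-61,-1,135,0,0,-0.145,0,-61,-1,150,0,0,-0.145,0,-61,-1,150,0,0,-0.145]'
python3 - <<'E'
from h import *
o=robot.get_obs();print(RC.inv().apply(o["tcp_pos"]-CO),np.array(o["joints"]))
goto(cab([.143,-.272,.234]),CD)
E
```

```text
t: 42.02
tcp_pos: [0.7427, 0.0342, 0.2653]
ee_rot: [-0.005, -0.26, 0.966, 0.001]
wrist_force: [-0.9, -0.5, -0.9]
opening: 0.0002
gripper_force: 0.0
[ 0.1388 -0.2712  0.2653] [-0.0338  0.6458  0.9182 -0.0009  1.5869 -2.1305]
shift [-4.4 -0.9 31.2] rot [ 0.004 -0.008 -0.006] pos [0.7427 0.0342 0.2653] F [-0.9 -0.5 -0.9] t 42.0
```

```bash
python3 -m pendant '[0,-4,0,15,0,0,0,0,-4,0,25,0,0,0,0,-4,0,32,0,0,0,0,-4,0,36,0,0,0,0,-4,0,40,0,0,0,0,-4,0,42,0,0,0,0,-4,0,43,0,0,0,0,-4,0,43,0,0,0]'; python3 -m pendant '[0,0,0,0.5,0,0,0,0,0,0,1,0,0,0,0,0,0,1,0,0,0,0,0,0,1,0,0,0,0,0,0,1,0,0,0,0,0,0,1,0,0,0,0,0,0,1,0,0,0,0,0,0,1,0,0,0]';python3 -m pendant '[0,0,0,0,0,0,0,0,0,0,0,0,0,0,0,0,0,0,0,0,0,0,0,0,0,0,0,0,0,0,0,0,0,0,0,0,0,0,0,0,0,0,0,0,0,0,0,0,0,0,0,0,0,0,0,0]'
python3 - <<'E'
from h import *
for c in("scene","top"):
  snap(c);print(c,[(RC.inv().apply(np.array(d["centre"])-CO),round(d["p"],2)) for d in eyes.pinpoint(c,"knob")])
for th in(0,.5,1,1.5,2,2.2,2.38):print(th,knob(th)[[0,2]])
E
```

```text
t: 42.68
tcp_pos: [0.7484, 0.0373, 0.2278]
ee_rot: [-0.0, -0.261, 0.965, -0.0]
wrist_force: [-1.2, -1.8, 1.9]
opening: 0.0008
gripper_force: 1.3
t: 43.35
tcp_pos: [0.7484, 0.0375, 0.2264]
ee_rot: [-0.001, -0.261, 0.965, -0.0]
wrist_force: [0.6, -1.4, 3.5]
opening: 0.0003
gripper_force: 1.8
t: 44.02
tcp_pos: [0.7483, 0.0376, 0.2263]
ee_rot: [-0.001, -0.261, 0.965, -0.0]
wrist_force: [2.1, 0.3, 3.2]
opening: 0.0005
gripper_force: 1.8
scene [(array([-0.0021, -0.0019,  0.2796]), 0.86), (array([-0.1042, -0.5026,  0.1894]), 0.62)]
top [(array([-0.0192,  0.0027,  0.2637]), 0.81)]
0 [-0.0157  0.0923]
0.5 [-0.044   0.1566]
1 [-0.0381  0.2266]
1.5 [0.0006 0.2852]
2 [0.0627 0.318 ]
2.2 [0.0908 0.3219]
2.38 [0.1163 0.3205]
```

The catch released and the door is sinking (about 1.4 rad now). I'll back off, go round to above the knob and let it come down.

```bash
python3 -m pendant '[0,0,0,-30,0,0,0,0,0,0,-70,0,0,0,0,0,0,-110,0,0,0,0,0,0,-150,0,0,0,0,0,0,-185,0,0,0,0,30,0,-185,0,0,0,0,60,15,-185,0,0,0,0,90,40,-185,0,0,0]'; python3 -m pendant '[0,20,30,0,0,0,0,0,40,60,0,0,0,0,0,60,90,0,0,0,0,0,75,120,0,0,0,0,0,75,155,0,0,0,0,0,75,190,0,0,0,0,0,75,225,0,0,0,0,0,75,232,0,0,0,0]'
python3 - <<'E'
from h import *
for c in("scene","top"):
  snap(c);print(c,[(RC.inv().apply(np.array(d["centre"])-CO),round(d["p"],2)) for d in eyes.pinpoint(c,"knob")])
o=robot.get_obs();print(RC.inv().apply(o["tcp_pos"]-CO))
goto(cab([-.02,0,.2]),CD)
E
```

```text
t: 44.88
tcp_pos: [0.6499, 0.0254, 0.4103]
ee_rot: [-0.001, -0.26, 0.966, -0.0]
wrist_force: [1.2, -0.0, 0.5]
opening: 0.0004
gripper_force: 0.0
t: 45.55
tcp_pos: [0.466, 0.1928, 0.4115]
ee_rot: [-0.001, -0.262, 0.965, 0.001]
wrist_force: [0.0, -0.1, 0.2]
opening: 0.0007
gripper_force: 0.0
scene [(array([-0.0251, -0.0016,  0.1046]), 0.88), (array([ 0.1415, -0.2737,  0.2323]), 0.51)]
top [(array([ 0.099 , -0.0005,  0.1761]), 0.39)]
[-0.0182  0.0012  0.4112]
shift [  1.3  -1.2 211.2] rot [-0.    -0.002 -0.005] pos [0.4691 0.1892 0.4112] F [ 0.2 -0.6 -0.7] t 45.8
```

```bash
python3 -m pendant '[0,1,0,40,0,0,0,0,1,0,80,0,0,0,0,1,0,120,0,0,0,0,1,0,160,0,0,0,0,1,0,200,0,0,0,0,1,0,235,0,0,0,0,1,0,262,0,0,0,0,1,0,270,0,0,0]'; python3 -m pendant '[0,0,0,6,0,0,0,0,0,0,12,0,0,0,0,0,0,17,0,0,0,0,0,0,21,0,0,0,0,0,0,24,0,0,0,0,0,0,26,0,0,0,0,0,0,27,0,0,0,0,0,0,27,0,0,0]'
python3 - <<'E'
from h import *
snap("scene");print([(RC.inv().apply(np.array(d["centre"])-CO),round(d["p"],2)) for d in eyes.pinpoint("scene","knob")])
o=robot.get_obs();print(RC.inv().apply(o["tcp_pos"]-CO))
E
```

```text
t: 46.42
tcp_pos: [0.4662, 0.1871, 0.1376]
ee_rot: [-0.004, -0.26, 0.966, -0.0]
wrist_force: [-1.3, 0.7, -0.8]
opening: 0.0004
gripper_force: 0.0
t: 47.08
tcp_pos: [0.4678, 0.189, 0.1146]
ee_rot: [-0.001, -0.261, 0.965, -0.0]
wrist_force: [-0.0, 0.4, 0.1]
opening: 0.0004
gripper_force: 0.0
[(array([-0.018 , -0.0041,  0.0935]), 0.95)]
[-0.0195  0.0016  0.1147]
```

```bash
python3 -m pendant '[0,0,0,1,0,0,0,0,0,0,2,0,0,0,0,0,0,3,0,0,0,0,0,0,3,0,0,0]'; python3 -m pendant '[0,0,0,1,0,0,0,0,0,0,2,0,0,0,0,0,0,2,0,0,0]'; python3 -m pendant '[0,0,0,1,0,0,0,0,0,0,2,0,0,0,0,0,0,2,0,0,0]'
```

```text
t: 47.52
tcp_pos: [0.4678, 0.1889, 0.1114]
ee_rot: [-0.001, -0.261, 0.965, -0.0]
wrist_force: [0.8, -0.5, 0.3]
opening: 0.0003
gripper_force: 0.5
t: 47.77
tcp_pos: [0.4681, 0.189, 0.1101]
ee_rot: [-0.0, -0.261, 0.965, -0.0]
wrist_force: [-2.8, -0.4, 17.6]
opening: 0.0007
gripper_force: 8.7
t: 48.02
tcp_pos: [0.4683, 0.1891, 0.1092]
ee_rot: [0.0, -0.261, 0.965, -0.0]
wrist_force: [-8.9, -1.4, 43.0]
opening: 0.0005
gripper_force: 20.8
```

A firm stop at the shut height. Back off and verify.

```bash
python3 -m pendant '[0,0,0,-4,0,0,0,0,0,0,-20,0,0,0,0,0,0,-60,0,0,0,0,0,0,-100,0,0,0,0,30,0,-140,0,0,0,0,60,30,-160,0,0,0,0,80,65,-170,0,0,0,0,80,100,-170,0,0,0]'; python3 -m pendant '[0,0,35,0,0,0,0,0,0,70,0,0,0,0,0,0,100,0,0,0,0,0,0,100,0,0,0,0]'
python3 - <<'E'
from h import *
for c in("scene","top"):
  snap(c,c[0]+"10");print(c,[(RC.inv().apply(np.array(d["centre"])-CO),round(d["p"],2)) for d in eyes.pinpoint(c,"knob")])
  for n in("mug_a","handle_a"):print(c,n,[(RR.inv().apply(np.array(d["centre"])-RO),round(d["p"],2)) for d in eyes.pinpoint(c,n)])
  for n in("oil_1","balm_jar"):print(c,n,[(np.array(d["centre"]),round(d["p"],2)) for d in eyes.pinpoint(c,n)])
print(knob(0),knob(.05),robot.get_obs()["wrist_force"])
cv2.imwrite("pics/o10.png",np.hstack([cv2.imread("pics/t10.png")[100:400,80:480],cv2.imread("pics/s10.png")[90:390,50:450]]))
E
```

```text
t: 48.68
tcp_pos: [0.3482, 0.2321, 0.2796]
ee_rot: [0.0, -0.259, 0.966, -0.0]
wrist_force: [1.4, 1.8, 0.2]
opening: 0.0003
gripper_force: 0.0
t: 49.02
tcp_pos: [0.2971, 0.3231, 0.2775]
ee_rot: [-0.001, -0.262, 0.965, 0.0]
wrist_force: [0.1, 0.0, 0.1]
opening: 0.0005
gripper_force: 0.0
scene [(array([-0.0159, -0.0016,  0.0897]), 0.6)]
scene mug_a [(array([-0.0948,  0.0169,  0.1311]), 0.92), (array([0.1289, 0.0217, 0.1314]), 0.73)]
scene handle_a [(array([0.1211, 0.0187, 0.1868]), 0.92), (array([-0.1001,  0.0216,  0.1862]), 0.91)]
scene oil_1 [(array([ 0.7274,  0.0125, -0.0007]), 0.79), (array([ 0.6464, -0.066 ,  0.0012]), 0.64)]
scene balm_jar [(array([ 0.3913, -0.0783,  0.0009]), 0.81)]
top [(array([-0.015 ,  0.0004,  0.0895]), 0.76)]
top mug_a [(array([0.1276, 0.023 , 0.1331]), 0.84), (array([-0.0913,  0.0182,  0.1352]), 0.68), (array([0.0016, 0.0069, 0.2006]), 0.62)]
top handle_a [(array([0.1207, 0.021 , 0.1874]), 0.67), (array([-0.0984,  0.0196,  0.1889]), 0.57)]
top oil_1 [(array([ 0.6517, -0.0674,  0.005 ]), 0.58), (array([ 0.7291,  0.0049, -0.0008]), 0.53), (array([ 0.532 , -0.0314,  0.    ]), 0.44)]
top balm_jar [(array([ 0.3874, -0.0765, -0.0008]), 0.85), (array([ 0.6484, -0.2867,  0.186 ]), 0.74), (array([ 0.4453, -0.1789,  0.2036]), 0.58)]
[-0.0157  0.      0.0923] [-0.0199  0.      0.098 ] [-0.5563 -0.8478 -0.7914]
```

View pics/o10.png

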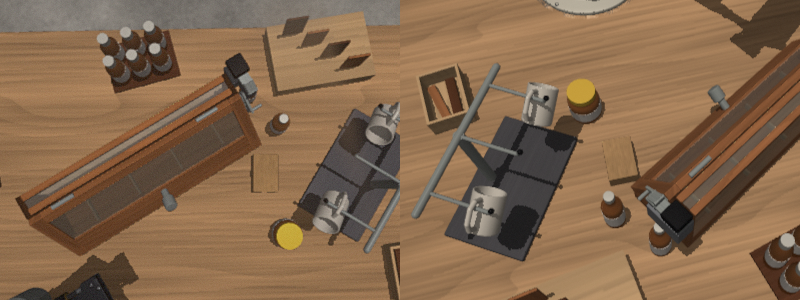

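The final picture shows the door shut with its knob at (168,200). The cabinet is empty, both mugs hang at (540,100) and (485,210), and the oils and jar are standing.

```bash
python3 -c "
from cell import workorder
print(workorder.close_job())"
```

```text
the job is handed in; nothing more can be done
None
```

I handed the job in at about 50 s: both mugs that were in the cabinet hang on hooks 1 and 3, the door is freed and shut, and the oil bottles and balm jar are standing; pressing the door shut at the knob peaked at about 43 N on the wrist.

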